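# Show a jade bangle to the inspection camera over the light

## Task

Slip the black shade over the head of the upright inspection light, right down onto its shoulder, and let go of it. Then take the dark green bangle out of the tray and hold it up for the camera: standing on edge straight above the light, its centre at the height of the lens, its face square to the lens, and clear of light and shade. Finish while still holding it there motionless; jade is brittle, so do not knock it against the light, shade or camera, and leave the other bangles and the things lying about where they are.

Things in the scene. Friction and masses are not known exactly. Their poses are not given: they have to be found in the camera images.
- shade_center (a point): Light shade: matt black sleeve with two thin steel bands, open at both ends, alike either way up; 50 mm outside, 40 mm bore, 60 mm long, about 60 g, standing loose on the table between tray and stand. The point is its centre on the axis, half-way up (30 mm above its lower rim); z runs along its axis.
- light_top (a point): Top centre of the upright light, 115 mm above the table, z up, fixed on the stand. Its steel head is a shaft 36 mm thick, 43 mm long down to a flat shoulder 52 mm wide; the top 5 mm taper to 31 mm. A seated shade has its centre 13 mm below this point, its upper rim 17 mm above it. Below the shoulder: body 52 mm wide; foot 84 mm wide, up to 30 mm above the table; 12 mm thick base plate.
- lens (a point): Centre of the camera's front lens, on the light's stand, 188 mm above the table, 158 mm from the light's axis. The camera looks level along this frame's +y, straight over the light. Rigid obstacles: its white body, 48 mm wide, and column, 22 mm thick, 276 mm high, 112 mm behind the lens. The 110 mm wide base plate reaches 60 mm beyond the light's axis, away from the camera.
- bangle_dark_center (a point): Dark green jade bangle, the darkest of five: ring 72 mm outside, 58 mm bore, 13 mm wide along its axis (flat faces), about 60 g, on edge in a tray slot 22 mm deep. Pinch it across the 13 mm at the top of the rim; both faces are free there. The point is the middle of its hole; y is the ring's axis (level at the start), z up. With its centre at lens height it clears a seated shade by 20 mm.
- tray: Fixed dark red tray, 175 x 212 mm, walls 34 mm high, two rows of eight slots between ivory padded bars 28 mm high; slot floors 6 mm above the table. Origin: centre of its underside. Rows run along y at x = -40 and +40 mm, slots every 24 mm; the standing bangles' axes are along y, their tops 78 mm above the table. Occupied slots in a row are at least 72 mm apart.
- bangle_pale_center (a point): Pale green bangle in the tray, same size, to be left alone; the point is the middle of its hole.
- bangle_white_center (a point): White bangle in the tray, same size, to be left alone; middle of its hole.
- bangle_lilac_center (a point): Lilac bangle in the tray, same size, to be left alone; middle of its hole.
- bangle_honey_center (a point): Honey-brown bangle in the tray, same size, to be left alone; middle of its hole.
- loupe: Loose black folding loupe, 58 x 25 mm, 16 mm high, lying on the table; bystander. Origin under its body.
- caliper: Loose steel sliding caliper, 230 mm long, up to 80 mm wide over its jaws, 12 mm high, lying left of the tray; bystander. Origin under the middle of its beam, x along the beam.
- jar: Loose amber jar with white cap, 56 mm in diameter, 75 mm high, standing at the back; bystander. Origin under its centre.
- brush: Loose brush, 170 mm long, lying near the robot; bystander. Origin under its middle, x along its length.
There are look-alikes about, which are no part of the job. What is shaped like the part that bears shade_center but turquoise is not meant.

How it is judged:
By the outcome, as a careful person would: the job done as asked, in the order asked, and still so for the second after the job is handed in, while the arm keeps its last pose, push and grip.
It also fails if it takes over 61 s, if anything falls off the work surface, if the arm or the gripper's body presses on something with over 40 N, if the wrist force passes 120 N, or if a joint passes its speed limit or range.

## Robot

A 6-joint arm with a two-finger parallel gripper is mounted at the origin on the work surface. World frame = base frame: x ahead of the robot, y to its left, z up, the work surface at z = 0. Lengths are in mm, angles in rad, forces in N, time in s.
With the tool pointing down it reaches from about 350 to 975 mm from the base axis. Payload 7.1 kg.
Tool frame: the origin (TCP) lies on the centre line of the jaws, within the pads' length; the fingertips stand 8 mm ahead of it and the grasp point (between the pads) lies 11 mm behind it; z points along the fingers, x is the direction in which the jaws open and shut, and the axes are right-handed (so a half turn about z gives the same grasp; the last joint's range is limited). The gripper opens to 88 mm and grips with 3 to 60 N. Pads are 20 mm wide; open, the fingers measure 115 mm over their backs; the gripper's body (75 mm by 178 mm) begins 61 mm behind the grasp point.
Start: joints at [-1.262, 0.423, 1.63, -0, 1.089, -0.019], TCP at [201.243, -591.698, 230.675] pointing down, gripper open.
Joint ranges: [-3, 3], [-0.9, 2.11], [0.09, 2.58], [-1.31, 4.45], [0.11, 2.69], [-2.54, 2.54]. Speed limits (rad/s): [2.39, 2.39, 3.01, 3.14, 3.14, 3.14].

## Interface

Orientations are given as a rotation vector (axis times angle).
In Python, from workcell import ctrl gives the robot as it stands.
- The arm moves only by the shell command python3 -m handwheel 'ROWS'. ROWS is JSON, a list of rows, each a list of 3 entries, a list of its own where there are three numbers: the turn, a rotation vector about the tool's x, y, z in rad, then the shift along the tool's x, y, z in mm, then the opening, from 0 (shut) to 1 (fully open). In form: [[[ax, ay, az], [tx, ty, tz], jaw], ...]. A call has exactly 10 rows; each row shifts and turns the pose as measured when the row begins, along the tool's axes as they then stand; what a row does not reach is not made up. A row lasts 1/12 s, in which the tool goes at most 41.7 mm and 7.16 degrees, less where a joint would pass 70% of its speed; a pose out of reach is approached as far as the arm can. A call with a gripper value outside its range is refused whole. The fingers move at their own pace and stop on an object; the grip force is fixed at half the most. Time passes only in rows, so rows that do not move let the fingers close, or fill a call up. It gives the time, the measured TCP pose, the force and the opening at its end, in the units of the state.
- ctrl.get_obs(): the state, without advancing time (a new reading comes with each control period).
- ctrl.get_image(name): name is "scene" or "top" or "wrist"; returns a dict with "pixels" (384x512x3 uint8, red, green, blue), "camera_matrix" (3x3 intrinsics, pixels), "rvec" (rotation vector, rad) and "tvec" (3), from world to camera coordinates, as OpenCV has them. Camera axes: x right, y down, z forward; pixel columns grow to the right and rows downward; lengths in mm; the calibration is good to about 2 mm. The wrist camera is an equidistant fisheye: a pixel r from the principal point sees the ray r / f radians off the axis. A picture is of the moment at which its call begins. There is no depth.
- ctrl.close_job(): hands the job in, once; it reports no verdict.
Trained networks look in a picture, given as the dict that the camera call returned (one of the last four; its "shot" number tells which), for a name from the list of things; names that differ only in an ending like _2 or _b are one class to them, and where a whole thing is asked for, a point or a joint stands for the part that bears it (a point fixed in the world has none). Each returns a list of dicts, best first, with "score" (0 to 1); they miss things now and then, are a little off and sometimes report something else, mostly with a low value. They report only what shows in the picture. A call takes as long as a camera call. They do not tell look-alikes from the thing itself.
- ctrl.look_for(picture, query): "position" ([x, y, z] in mm, in the coordinates of the camera as it stood for that picture, good to about 4 mm: the middle of the surface that is visible of it).
- ctrl.spot_point(picture, query): "position" ([x, y, z] in mm, in the coordinates of the camera as it stood for that picture, good to about 4 mm: a listed point, or the origin of a listed thing).
The state is a dict: "t": time; "qpos": joint angles; "qvel": joint speeds; "joint_torque": joint torques, N m; "ee_pos": TCP position; "orientation": TCP orientation; "ft_force": force on the tool from outside, world axes, zero at the start; "moment": the same for the moment, N m; "width": finger opening in mm.
Only numpy, scipy, OpenCV 4.12 (cv2) and the standard library are available. Lean on these libraries where they do the work, as an engineer would, in place of code of your own. Each camera call takes 0.05 s, during which the arm holds its last target.

## Working session

There is one attempt and no reset: what is moved stays moved. The work goes in short steps, Python scripts to look and compute and a shell command to move; the robot and the scene stay as the last step left them, time stands still between calls to the robot, and variables do not carry over. Pictures are saved under pics/ and viewed, and the job is handed in when it is done.

```bash
ls; mkdir -p pics; cat > h.py <<'E'
import numpy as np, cv2
from workcell import ctrl
from scipy.spatial.transform import Rotation as R
def shot(name, fn=None):
    p=ctrl.get_image(name)
    if fn: cv2.imwrite('pics/'+fn+'.png', cv2.cvtColor(p['pixels'],cv2.COLOR_RGB2BGR))
    return p
def toW(p,c):
    M=R.from_rotvec(np.ravel(p['rvec'])).as_matrix()
    return M.T@(np.ravel(c)-np.ravel(p['tvec']))
def proj(p,w):
    M=R.from_rotvec(np.ravel(p['rvec'])).as_matrix()
    c=M@np.array(w,float)+np.ravel(p['tvec']); k=p['camera_matrix']@c; return k[:2]/k[2]
E
python3 - <<'E'
from h import *
o=ctrl.get_obs(); print({k:np.round(v,3) for k,v in o.items()})
for n in ['scene','top']:
    p=shot(n,n+'0')
    print(n)
    for q in ['shade_center','light_top','lens','bangle_dark_center','tray','bangle_pale_center','bangle_white_center','bangle_lilac_center','bangle_honey_center','loupe','caliper','jar','brush']:
        for d in ctrl.spot_point(p,q)[:4]:
            w=toW(p,d['position']); print(q,round(d['score'],2),w.round(),proj(p,w).round())
p=shot('wrist','wrist0')
E
```

```text
pics
{'t': np.float64(0.0), 'qpos': array([-1.262,  0.424,  1.631, -0.   ,  1.089, -0.019]), 'qvel': array([-0.001, -0.   ,  0.001,  0.001,  0.   , -0.001]), 'joint_torque': array([-2.0000e-03, -5.4463e+01, -2.7367e+01,  6.4000e-02,  2.3000e-02,
       -0.0000e+00]), 'ee_pos': array([ 201.033, -591.189,  229.886]), 'orientation': array([-2.553e+00,  1.829e+00,  2.000e-03]), 'ft_force': array([ 0.225,  0.435, -0.347]), 'moment': array([ 0.028, -0.044,  0.027]), 'width': np.float64(87.719)}
scene
shade_center 0.73 [576.  43.  29.] [254. 215.]
shade_center 0.62 [514. -32.  29.] [254. 191.]
shade_center 0.52 [423.  45.  34.] [290. 190.]
light_top 0.93 [ 545. -239.  115.] [207. 144.]
lens 0.88 [ 527. -397.  187.] [183. 103.]
bangle_dark_center 0.52 [491. 143.  45.] [296. 217.]
bangle_dark_center 0.51 [538. 279.  40.] [318. 256.]
tray 0.8 [510. 235.   1.] [312. 248.]
bangle_pale_center 0.67 [767.  15.   0.] [200. 248.]
bangle_pale_center 0.65 [471. 212.  43.] [318. 228.]
bangle_white_center 0.64 [491. 140.  41.] [296. 217.]
bangle_white_center 0.6 [ 527. -398.  186.] [183. 103.]
bangle_lil
[... 471 characters left out ...]
.  33.] [280. 200.]
light_top 0.91 [ 553. -240.  116.] [342. 185.]
lens 0.72 [ 527. -398.  189.] [396. 188.]
lens 0.71 [ 553. -239.  116.] [341. 185.]
bangle_dark_center 0.48 [538. 277.  41.] [193. 197.]
tray 0.59 [512. 237.   4.] [205. 205.]
bangle_pale_center 0.44 [474. 213.  44.] [210. 214.]
bangle_white_center 0.38 [497. 144.  39.] [230. 208.]
bangle_lilac_center 0.62 [559. 187.  43.] [218. 190.]
bangle_honey_center 0.56 [458. 279.  47.] [192. 219.]
loupe 0.56 [711. -68.   1.] [287. 150.]
caliper 0.86 [433. 455.   1.] [145. 229.]
caliper 0.56 [560. 184.  41.] [219. 190.]
jar 0.47 [766.  20.   1.] [263. 136.]
jar 0.23 [ 528. -395.  187.] [395. 188.]
brush 0.37 [495. 142.  39.] [231. 208.]
```

```bash
python3 - <<'E'
import cv2
a=cv2.imread('pics/scene0.png'); b=cv2.imread('pics/top0.png')
cv2.imwrite('pics/sc0.png',cv2.resize(a[80:330,150:420],None,fx=2.4,fy=2.4,interpolation=3))
cv2.imwrite('pics/tc0.png',cv2.resize(b[110:260,120:420],None,fx=2.6,fy=2.6,interpolation=3))
E
```

```text
(no output)
```

View pics/sc0.png

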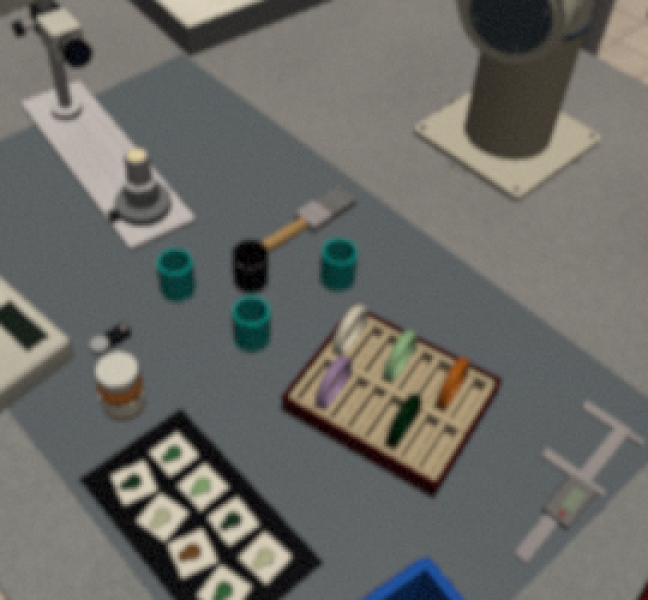

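View pics/tc0.png

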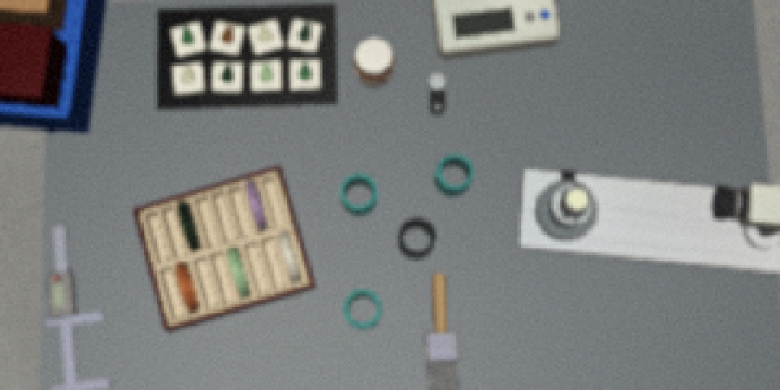

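View pics/wrist0.png

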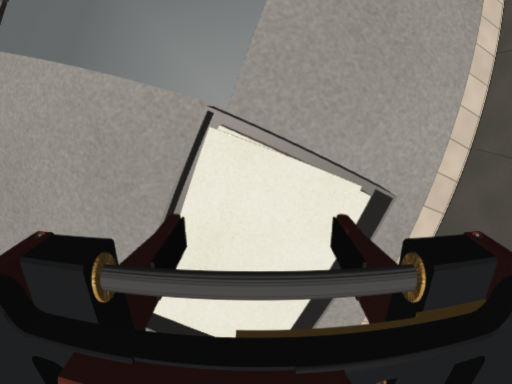

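Candidates for the shade: the black one at scene (254,191), and turquoise ones at (222,195), (290,190) and (254,215). I pick the black one, at about (516,-33). Candidates for the dark bangle: the darkest at scene (318,256); pale, white, lilac and honey are the others, and the blue bin and sample cards are clutter.

```bash
cat >> h.py <<'E'
def plan(tgt,yawdeg,n,jaw=1.0,show=True):
    """rows from the measured pose to TCP tgt, tool down, tool x at yawdeg in world"""
    o=ctrl.get_obs(); p=np.array(o['ee_pos']); Rm=R.from_rotvec(o['orientation'])
    a=np.radians(yawdeg)
    Rt=R.from_matrix(np.array([[np.cos(a),np.sin(a),0],[np.sin(a),-np.cos(a),0],[0,0,-1]]))
    d=(Rm.inv()*Rt).as_rotvec(); dp=np.array(tgt)-p
    print('pos',p.round(1),'yaw',np.degrees(np.arctan2(*Rm.as_matrix()[[1,0],0])).round(1),'tilt',np.degrees(np.arccos(-Rm.as_matrix()[2,2])).round(2),'F',np.round(o['ft_force'],1),'w',round(float(o['width']),1),'t',round(float(o['t']),2))
    print('total turn',d.round(3),'world shift',dp.round(1),'toolshift now',Rm.inv().apply(dp).round(1))
    out=[]
    for i in range(n):
        Ri=Rm*R.from_rotvec(d*i/n)
        out.append([list(map(float,(d/n).round(3))),list(map(float,Ri.inv().apply(dp/n).round(0 if n>4 else 1))),jaw])
    print(str(out).replace(' ',''))
E
python3 - <<'E'
from h import *
b=cv2.imread('pics/scene0.png')
cv2.imwrite('pics/crop0.png',cv2.resize(b[165:275,200:350],None,fx=5,fy=5,interpolation=3))
plan([516,-33,215],-8,20)
p=shot('wrist'); print(p['camera_matrix'],toW(p,[0,0,0]),ctrl.get_obs()['qpos'])
E
```

```text
pos [ 201.2 -591.7  230.7] yaw -71.2 tilt 0.0 F [-0.9 -0.3  0.1] w 87.8 t 1.45
total turn [ 0.     0.    -1.103] world shift [314.8 558.7 -15.7] toolshift now [-427.6 -477.9   15.7]
[[[0.0,0.0,-0.055],[-21.0,-24.0,1.0],1.0],[[0.0,0.0,-0.055],[-20.0,-25.0,1.0],1.0],[[0.0,0.0,-0.055],[-19.0,-26.0,1.0],1.0],[[0.0,0.0,-0.055],[-17.0,-27.0,1.0],1.0],[[0.0,0.0,-0.055],[-16.0,-28.0,1.0],1.0],[[0.0,0.0,-0.055],[-14.0,-29.0,1.0],1.0],[[0.0,0.0,-0.055],[-12.0,-30.0,1.0],1.0],[[0.0,0.0,-0.055],[-11.0,-30.0,1.0],1.0],[[0.0,0.0,-0.055],[-9.0,-31.0,1.0],1.0],[[0.0,0.0,-0.055],[-7.0,-31.0,1.0],1.0],[[0.0,0.0,-0.055],[-6.0,-32.0,1.0],1.0],[[0.0,0.0,-0.055],[-4.0,-32.0,1.0],1.0],[[0.0,0.0,-0.055],[-2.0,-32.0,1.0],1.0],[[0.0,0.0,-0.055],[-0.0,-32.0,1.0],1.0],[[0.0,0.0,-0.055],[1.0,-32.0,1.0],1.0],[[0.0,0.0,-0.055],[3.0,-32.0,1.0],1.0],[[0.0,0.0,-0.055],[5.0,-32.0,1.0],1.0],[[0.0,0.0,-0.055],[7.0,-31.0,1.0],1.0],[[0.0,0.0,-0.055],[8.0,-31.0,1.0],1.0],[[0.0,0.0,-0.055],[10.0,-30.0,1.0],1.0]]
[[297.31863964   0.         258.1268044 ]
 [  0.         297.31863964 188.72241488]
 [  0.           0.           1.        ]] [ 264.83233553 -569.16264254  383.65099383] [-1.26200398e+00  4.23087605e-01  1.62988548e+00 -1.95360907e-05
  1.08858167e+00 -1.90008113e-02]
```

View pics/crop0.png

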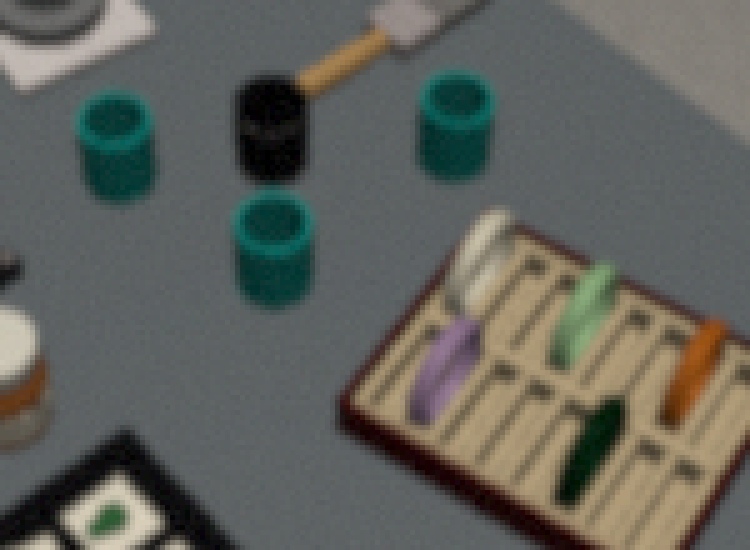

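The crop confirms the choice: the black shade at scene (254,191) and the dark green bangle at (318,256).

```bash
python3 -m handwheel '[[[0,0,-0.055],[-21,-24,1],1],[[0,0,-0.055],[-20,-25,1],1],[[0,0,-0.055],[-19,-26,1],1],[[0,0,-0.055],[-17,-27,1],1],[[0,0,-0.055],[-16,-28,1],1],[[0,0,-0.055],[-14,-29,1],1],[[0,0,-0.055],[-12,-30,1],1],[[0,0,-0.055],[-11,-30,1],1],[[0,0,-0.055],[-9,-31,1],1],[[0,0,-0.055],[-7,-31,1],1]]' && python3 -c "
from h import *
plan([516,-33,215],-8,10)"
```

```text
t: 2.33
ee_pos: [360.6, -306.5, 220.2]
orientation: [2.958, -1.043, 0.007]
ft_force: [0.7, -0.5, -0.6]
width: 88.0
pos [ 360.6 -306.5  220.2] yaw -38.8 tilt 0.39 F [ 0.7 -0.5 -0.6] w 88.0 t 2.33
total turn [ 0.005 -0.005 -0.538] world shift [155.4 273.5  -5.2] toolshift now [ -50.6 -310.4    3.9]
[[[0.0,-0.0,-0.054],[-5.0,-31.0,0.0],1.0],[[0.0,-0.0,-0.054],[-3.0,-31.0,0.0],1.0],[[0.0,-0.0,-0.054],[-2.0,-31.0,0.0],1.0],[[0.0,-0.0,-0.054],[0.0,-31.0,0.0],1.0],[[0.0,-0.0,-0.054],[2.0,-31.0,0.0],1.0],[[0.0,-0.0,-0.054],[3.0,-31.0,0.0],1.0],[[0.0,-0.0,-0.054],[5.0,-31.0,0.0],1.0],[[0.0,-0.0,-0.054],[7.0,-31.0,0.0],1.0],[[0.0,-0.0,-0.054],[8.0,-30.0,1.0],1.0],[[0.0,-0.0,-0.054],[10.0,-30.0,1.0],1.0]]
```

```bash
python3 -m handwheel '[[[0,0,-0.054],[-5,-31,1],1],[[0,0,-0.054],[-3,-31,1],1],[[0,0,-0.054],[-2,-31,0],1],[[0,0,-0.054],[0,-31,1],1],[[0,0,-0.054],[2,-31,0],1],[[0,0,-0.054],[3,-31,1],1],[[0,0,-0.054],[5,-31,0],1],[[0,0,-0.054],[7,-31,1],1],[[0,0,-0.054],[8,-30,0],1],[[0,0,-0.054],[10,-30,0],1]]' && python3 - <<'E'
from h import *
plan([516,-33,215],-8,1)
p=shot('wrist','w1')
for q in ['shade_center','light_top','bangle_dark_center','lens']:
  for d in ctrl.spot_point(p,q)[:4]: print(q,d['score'],toW(p,d['position']).round(1))
E
```

```text
t: 3.17
ee_pos: [517.7, -17.6, 216.0]
orientation: [3.129, -0.172, 0.013]
ft_force: [1.1, -0.7, -0.3]
width: 87.9
pos [517.7 -17.6 216. ] yaw -6.3 tilt 0.67 F [ 1.1 -0.7 -0.3] w 87.9 t 3.17
total turn [ 0.008 -0.009  0.03 ] world shift [ -1.7 -15.4  -1. ] toolshift now [-0.  15.5  1.1]
[[[0.008,-0.009,0.03],[-0.0,15.5,1.1],1.0]]
shade_center 0.89 [417.9  41.3  28.6]
shade_center 0.65 [575.4  43.8  25. ]
shade_center 0.61 [506.9 -35.8  27. ]
shade_center 0.58 [601.2 -88.4  27.3]
lens 0.54 [510.3 -34.1  28.1]
```

View pics/w1.png

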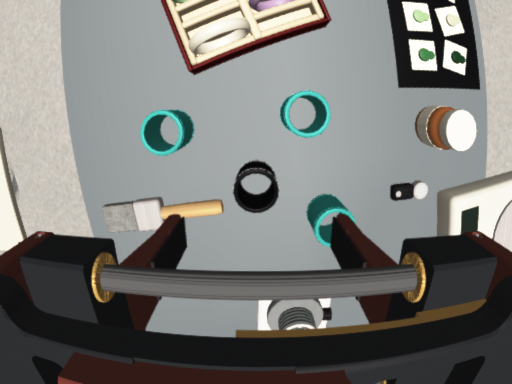

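```bash
cat >> h.py <<'E'
def fproj(p,W):
    M=R.from_rotvec(np.ravel(p['rvec'])).as_matrix(); W=np.atleast_2d(W)
    c=W@M.T+np.ravel(p['tvec']); K=p['camera_matrix']
    th=np.arctan2(np.hypot(c[:,0],c[:,1]),c[:,2]); ph=np.arctan2(c[:,1],c[:,0])
    return np.c_[K[0,0]*th*np.cos(ph)+K[0,2],K[1,1]*th*np.sin(ph)+K[1,2]]
def pproj(p,W):
    M=R.from_rotvec(np.ravel(p['rvec'])).as_matrix(); W=np.atleast_2d(W)
    c=W@M.T+np.ravel(p['tvec']); k=c@p['camera_matrix'].T; return k[:,:2]/k[:,2:]
def ring(c,r,z,n=120):
    t=np.linspace(0,2*np.pi,n,endpoint=False)
    return np.c_[c[0]+r*np.cos(t),c[1]+r*np.sin(t),np.full(n,z)]
def fray(p,u,v,z):
    """fisheye pixel to world point on height z"""
    K=p['camera_matrix']; x=(u-K[0,2])/K[0,0]; y=(v-K[1,2])/K[1,1]; th=np.hypot(x,y)
    s=np.sin(th)/th if th>1e-9 else 1
    M=R.from_rotvec(np.ravel(p['rvec'])).as_matrix(); d=M.T@np.array([x*s,y*s,np.cos(th)]); o=toW(p,[0,0,0])
    return o+d*(z-o[2])/d[2]
def overlay(p,polys,fn,box,f,pr=fproj):
    x0,y0,x1,y1=box
    im=cv2.cvtColor(p['pixels'],cv2.COLOR_RGB2BGR)[y0:y1,x0:x1]
    raw=cv2.resize(im,None,fx=f,fy=f,interpolation=3); im=raw.copy()
    for P,col in polys:
        q=((pr(p,P)-[x0,y0]+0.5)*f).round().astype(int); cv2.polylines(im,[q.reshape(-1,1,2)],True,col,1)
    cv2.imwrite('pics/'+fn+'.png',np.hstack([raw,im]))
E
python3 - <<'E'
from h import *
p=shot('wrist')
g=p['pixels'].max(2)
sub=(g<60); 
n,l,s,c=cv2.connectedComponentsWithStats(sub.astype(np.uint8))
print([(c[i].round(1),s[i]) for i in range(1,n) if s[i][4]>100])
best=None
from scipy.optimize import minimize
yy,xx=np.mgrid[150:225,215:300]
obs=sub[150:225,215:300].copy()
def model(c):
    m=np.zeros((75*4,85*4),np.uint8)
    f=lambda P:((fproj(p,P)-[215,150]+.5)*4).astype(np.int32)
    hull=cv2.convexHull(np.vstack([f(ring(c,25,0)),f(ring(c,25,60))]))
    cv2.fillPoly(m,[hull],1)
    hole=np.ones_like(m)
    a=np.zeros_like(m);cv2.fillPoly(a,[f(ring(c,20,60))],1);b=np.zeros_like(m);cv2.fillPoly(b,[f(ring(c,20,0))],1)
    m[(a&b)>0]=0
    return cv2.resize(m.astype(np.float32),(85,75),interpolation=cv2.INTER_AREA)
cost=lambda c:np.abs(model(c)-obs).sum()
r=min(((cost((x,y)),x,y) for x in np.arange(500,524,1) for y in np.arange(-46,-22,1)))
print(r)
c=r[1:]
overlay(p,[(ring(c,25,60),(0,0,255)),(ring(c,20,60),(0,255,255)),(ring(c,20,0),(0,255,0)),(ring(c,25,0),(255,0,0))],'w1o',(205,140,305,240),4)
E
```

```text
[(array([434.4,  47.8]), array([ 388,    0,   93,   87, 3963], dtype=int32)), (array([259.6,  44.2]), array([192,  19, 138,  53, 666], dtype=int32)), (array([256.5, 187.8]), array([ 235,  160,   44,   51, 1192], dtype=int32)), (array([403.1, 189. ]), array([392, 181,  23,  18, 293], dtype=int32)), (array([253. , 318.4]), array([    0,   206,   512,   178, 51610], dtype=int32))]
(np.float32(308.8125), np.int64(513), np.int64(-33))
```

View pics/w1o.png

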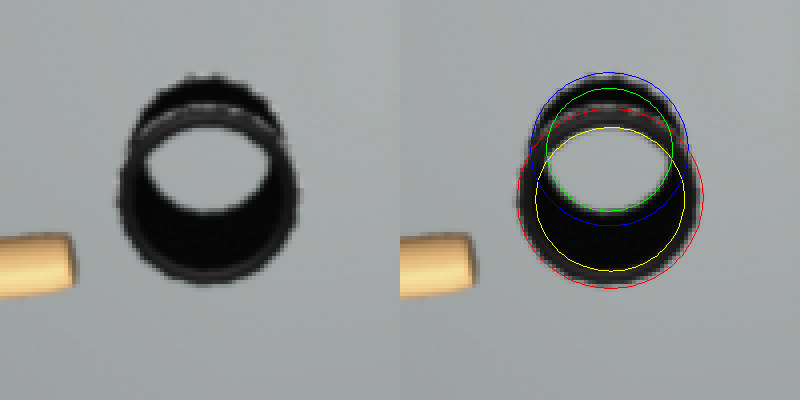

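The wrist view shows the black shade at (257,187), with turquoise ones at (166,131), (306,113) and (332,220). The fitted rims put the shade at (513,-33).

```bash
python3 -m handwheel '[[[0.008,-0.009,0.03],[-4,15,2],1],[[0,0,0],[0,0,15],1],[[0,0,0],[0,0,17],1],[[0,0,0],[0,0,17],1],[[0,0,0],[0,0,17],1],[[0,0,0],[0,0,17],1],[[0,0,0],[0,0,17],1],[[0,0,0],[0,0,10],1],[[0,0,0],[0,0,0],1],[[0,0,0],[0,0,0],1]]' && python3 -c "
from h import *
plan([513,-33,34],-8,3)"
```

```text
t: 4.3
ee_pos: [506.7, -47.8, 102.1]
orientation: [3.13, -0.266, 0.003]
ft_force: [1.2, 0.7, -0.2]
width: 87.7
pos [506.7 -47.8 102.1] yaw -9.7 tilt 0.12 F [ 1.2  0.7 -0.2] w 87.7 t 4.3
total turn [ 0.    -0.002 -0.03 ] world shift [  6.3  14.8 -68.1] toolshift now [  3.6 -15.7  68.1]
[[[0.0,-0.001,-0.01],[1.2,-5.2,22.7],1.0],[[0.0,-0.001,-0.01],[1.3,-5.2,22.7],1.0],[[0.0,-0.001,-0.01],[1.3,-5.2,22.7],1.0]]
```

```bash
python3 -m handwheel '[[[0,0,-0.015],[2,-8,0],1],[[0,0,-0.015],[2,-8,0],1],[[0,0,0],[0,0,0],1],[[0,0,0],[0,0,8],1],[[0,0,0],[0,0,8],1],[[0,0,0],[0,0,8],1],[[0,0,0],[0,0,4],1],[[0,0,0],[0,0,0],1],[[0,0,0],[0,0,0],1],[[0,0,0],[0,0,0],1]]' && python3 -c "
from h import *
p=shot('wrist','w2')
plan([513,-33,34],-8,3)"
```

```text
t: 5.13
ee_pos: [516.1, -31.4, 74.3]
orientation: [3.134, -0.214, 0.011]
ft_force: [-0.5, -0.5, -0.0]
width: 87.6
pos [516.1 -31.4  74.3] yaw -7.8 tilt 0.41 F [-0.   0.6  0.7] w 87.9 t 5.18
total turn [ 0.    -0.007  0.003] world shift [ -3.1  -1.6 -40.3] toolshift now [-3.1  2.  40.3]
[[[0.0,-0.002,0.001],[-1.0,0.7,13.4],1.0],[[0.0,-0.002,0.001],[-1.0,0.7,13.4],1.0],[[0.0,-0.002,0.001],[-1.0,0.7,13.4],1.0]]
```

View pics/w2.png

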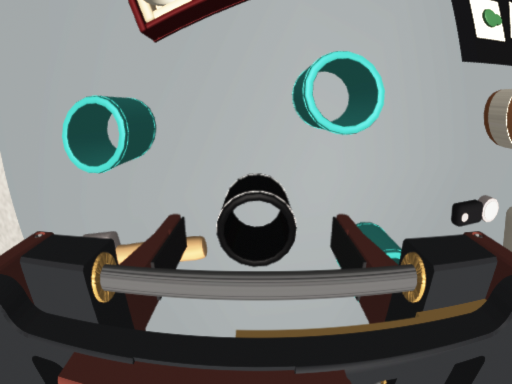

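```bash
python3 - <<'E'
from h import *
p=shot('wrist')
for c in [(513,-33),(514,-31)]:
  pass
overlay(p,[(ring((513,-33),25,60),(0,0,255)),(ring((513,-33),20,0),(0,255,0))],'w2o',(200,160,320,280),3.3)
print(fray(p,256.5,265,60),fray(p,217,229,60),fray(p,296,229,60))
E
```

```text
[509.70484451 -55.98734358  60.        ] [489.26258657 -27.91360453  60.        ] [537.06989081 -34.61399508  60.        ]
```

View pics/w2o.png

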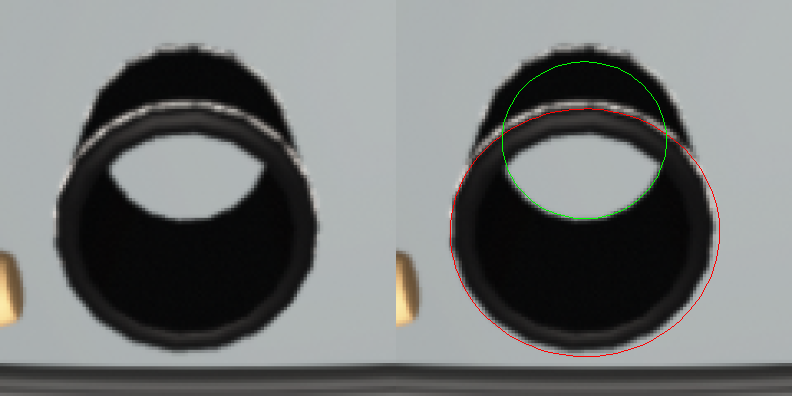

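The rim overlay matches to about 1 mm. I'll descend and close.

```bash
python3 -m handwheel '[[[0,-0.004,0.003],[-2,1,8],1],[[0,0,0],[-1.5,0.5,12],1],[[0,0,0],[0,0,12],1],[[0,0,0],[0,0,8],1],[[0,0,0],[0,0,0],1],[[0,0,0],[0,0,0],1],[[0,0,0],[0,0,0],1],[[0,0,0],[0,0,0],1],[[0,0,0],[0,0,0],1],[[0,0,0],[0,0,0],1]]' && python3 -c "
from h import *
plan([512.5,-32,34],-8,1)"
```

```text
t: 6.07
ee_pos: [514.1, -33.2, 33.8]
orientation: [3.133, -0.221, 0.011]
ft_force: [-0.2, 0.7, -0.1]
width: 88.0
pos [514.1 -33.2  33.8] yaw -8.1 tilt 0.42 F [-0.2  0.7 -0.1] w 88.0 t 6.07
total turn [-0.    -0.007 -0.001] world shift [-1.6  1.2  0.2] toolshift now [-1.7 -1.  -0.2]
[[[-0.0,-0.007,-0.001],[-1.7,-1.0,-0.2],1.0]]
```

```bash
python3 -m handwheel '[[[0,-0.007,0],[-1.5,-1,0],1],[[0,0,0],[0,0,0],1],[[0,0,0],[0,0,0],0],[[0,0,0],[0,0,0],0],[[0,0,0],[0,0,0],0],[[0,0,0],[0,0,0],0],[[0,0,0],[0,0,0],0],[[0,0,0],[0,0,0],0],[[0,0,0],[0,0,0],0],[[0,0,0],[0,0,0],0]]' && python3 -c "
from h import *
plan([512.5,-32,190],-8,8,0)"
```

```text
t: 6.9
ee_pos: [513.6, -31.9, 35.0]
orientation: [-3.134, 0.221, -0.003]
ft_force: [0.5, 0.7, 0.2]
width: 49.1
pos [513.6 -31.9  35. ] yaw -8.1 tilt 0.12 F [0.5 0.7 0.2] w 49.1 t 6.9
total turn [-0.    -0.002 -0.001] world shift [-1.10e+00 -1.00e-01  1.55e+02] toolshift now [  -0.7    0.2 -155. ]
[[[-0.0,-0.0,-0.0],[-0.0,0.0,-19.0],0],[[-0.0,-0.0,-0.0],[-0.0,0.0,-19.0],0],[[-0.0,-0.0,-0.0],[-0.0,0.0,-19.0],0],[[-0.0,-0.0,-0.0],[-0.0,0.0,-19.0],0],[[-0.0,-0.0,-0.0],[-0.0,0.0,-19.0],0],[[-0.0,-0.0,-0.0],[-0.0,0.0,-19.0],0],[[-0.0,-0.0,-0.0],[-0.0,0.0,-19.0],0],[[-0.0,-0.0,-0.0],[-0.0,0.0,-19.0],0]]
```

Gripped: width 49. Lifting now.

```bash
python3 -m handwheel '[[[0,0,0],[0,0,-10],0],[[0,0,0],[0,0,-20],0],[[0,0,0],[0,0,-22],0],[[0,0,0],[0,0,-22],0],[[0,0,0],[0,0,-22],0],[[0,0,0],[0,0,-22],0],[[0,0,0],[0,0,-15],0],[[0,0,0],[0,0,0],0],[[0,0,0],[0,0,0],0],[[0,0,0],[0,0,0],0]]' && python3 - <<'E'
from h import *
for n in ['scene','top']:
    p=shot(n)
    for q in ['light_top','lens']:
        for d in ctrl.spot_point(p,q)[:1]: print(n,q,d['score'],toW(p,d['position']).round(1))
    b=(150,90,250,210) if n=='scene' else (300,150,420,220)
    overlay(p,[(ring((551,-240),15.5,115),(0,0,255)),(ring((551,-240),26,72),(0,255,0)),(ring((527,-398),12,188),(0,0,255))],n+'l',b,4 if n=='scene' else 3.3,pproj)
plan([551,-240,185],-8,10,0)
p=shot('wrist','w3')
E
```

```text
t: 7.73
ee_pos: [510.7, -31.8, 176.9]
orientation: [-3.134, 0.221, 0.003]
ft_force: [0.9, -0.8, -0.7]
width: 48.8
scene light_top 0.59 [ 544.8 -237.1  116.5]
scene lens 0.73 [ 528.5 -399.   185.4]
top light_top 0.87 [ 551.  -239.2  116.7]
top lens 0.69 [ 527.7 -396.2  191.5]
pos [510.3 -31.7 175.9] yaw -8.1 tilt 0.22 F [ 0.9 -0.8 -0.9] w 48.9 t 8.03
total turn [ 0.     0.004 -0.001] world shift [  40.7 -208.3    9.1] toolshift now [ 69.5 200.5  -9.3]
[[[0.0,0.0,-0.0],[7.0,20.0,-1.0],0],[[0.0,0.0,-0.0],[7.0,20.0,-1.0],0],[[0.0,0.0,-0.0],[7.0,20.0,-1.0],0],[[0.0,0.0,-0.0],[7.0,20.0,-1.0],0],[[0.0,0.0,-0.0],[7.0,20.0,-1.0],0],[[0.0,0.0,-0.0],[7.0,20.0,-1.0],0],[[0.0,0.0,-0.0],[7.0,20.0,-1.0],0],[[0.0,0.0,-0.0],[7.0,20.0,-1.0],0],[[0.0,0.0,-0.0],[7.0,20.0,-1.0],0],[[0.0,0.0,-0.0],[7.0,20.0,-1.0],0]]
```

View pics/scenel.png

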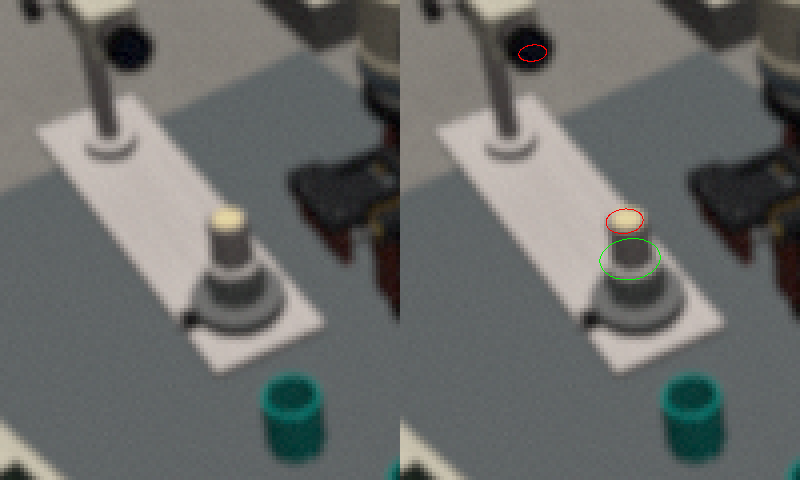

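View pics/topl.png

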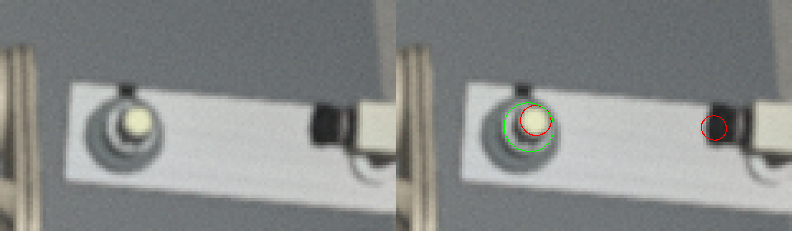

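View pics/w3.png

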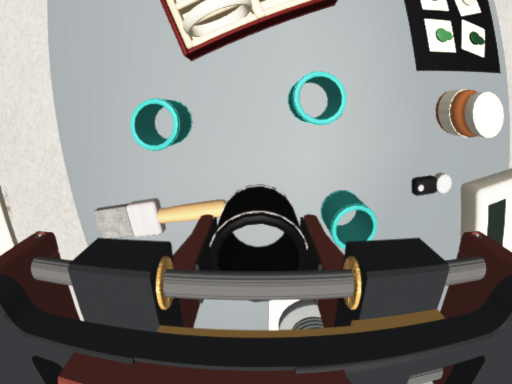

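```bash
python3 -m handwheel '[[[0,0,0],[5,15,-5],0],[[0,0,0],[10,30,-5],0],[[0,0,0],[11,32,-3],0],[[0,0,0],[11,32,0],0],[[0,0,0],[11,32,0],0],[[0,0,0],[11,32,0],0],[[0,0,0],[11,32,0],0],[[0,0,0],[8,25,0],0],[[0,0,0],[4,12,0],0],[[0,0,0],[0,0,0],0]]' && python3 - <<'E'
from h import *
plan([557,-285,187],-8,1,0)
p=shot('wrist','w4')
E
```

```text
t: 8.92
ee_pos: [558.2, -292.7, 183.8]
orientation: [-3.133, 0.214, 0.017]
ft_force: [0.6, 0.2, -0.9]
width: 48.8
pos [ 558.2 -292.7  183.8] yaw -7.8 tilt 0.62 F [ 0.6  0.2 -0.9] w 48.8 t 8.92
total turn [-0.001  0.011  0.003] world shift [-1.2  7.7  3.2] toolshift now [-2.3 -7.5 -3.2]
[[[-0.001,0.011,0.003],[-2.3,-7.5,-3.2],0]]
```

View pics/w4.png

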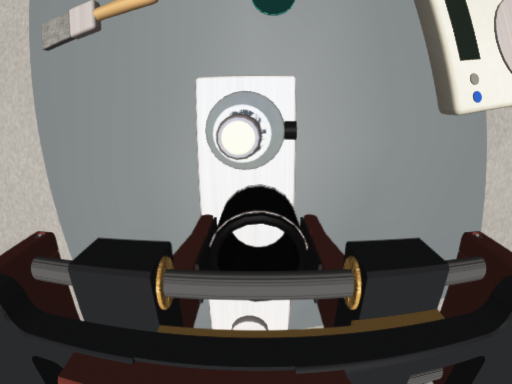

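```bash
python3 - <<'E'
from h import *
p=shot('wrist'); o=ctrl.get_obs(); print(np.round(o['ee_pos'],1))
g=p['pixels'].astype(int)
m=((g.min(2)>215)).astype(np.uint8)[110:165,210:270]
n,l,s,c=cv2.connectedComponentsWithStats(m); 
for i in range(1,n):
  if s[i][4]>60: print(s[i],c[i]+[210,110])
for z in (115,): print(fray(p,239,138,z))
c0=fray(p,239,138,115)[:2]
overlay(p,[(ring(c0,15.5,115),(0,0,255)),(ring(c0,26,72),(0,200,0)),(ring(c0,42,30),(255,0,0))],'w4o',(190,70,310,190),3.3)
tcp=np.array(o['ee_pos']);Rm=R.from_rotvec(o['orientation'])
def tr(P): return Rm.apply(P)+tcp
top=ring((0,0),25,-25);inn=ring((0,0),20,-25);bi=ring((0,0),20,35)
overlay(p,[(tr(top),(0,0,255)),(tr(inn),(0,255,255)),(tr(bi),(0,255,0))],'w4s',(195,170,325,300),3)
E
```

```text
[ 557.5 -290.   183.6]
[  4   0  56  54 594] [246.97979798 131.4983165 ]
[ 12  12  35  35 947] [238.60823654 138.95459345]
[ 0 40 14 15 95] [213.96842105 159.72631579]
[ 547.62060542 -239.40561695  115.        ]
```

View pics/w4o.png

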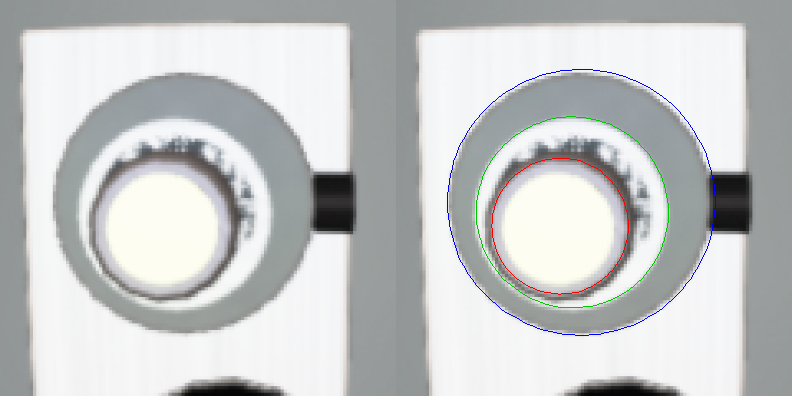

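View pics/w4s.png

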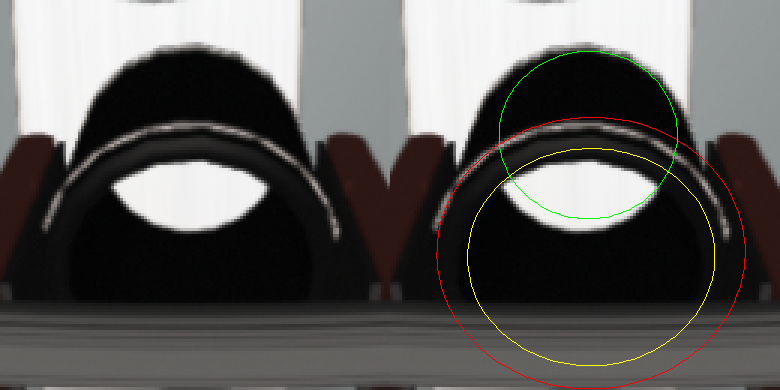

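```bash
python3 - <<'E'
from h import *
o0=ctrl.get_obs();p=shot('wrist'); o=ctrl.get_obs(); print(np.round(o0['ee_pos'],2),np.round(o['ee_pos'],2))
tcp=(np.array(o['ee_pos'])+o0['ee_pos'])/2;Rm=R.from_rotvec(o['orientation'])
print(toW(p,[0,0,0])-tcp)
def tr(P): return Rm.apply(P)+tcp
k=(-1.5,2.2)
overlay(p,[(tr(ring(k,25,-25)),(0,0,255)),(tr(ring(k,20,-25)),(0,255,255)),(tr(ring(k,20,35)),(0,255,0)),(tr(ring(k,25,35)),(255,0,0))],'w5s',(195,170,325,300),3)
c0=(547.2,-239.9)
overlay(p,[(ring(c0,15.5,115),(0,0,255)),(ring(c0,26,72),(0,200,0)),(ring(c0,42,30),(255,0,0))],'w5o',(190,70,310,190),3.3)
E
```

```text
[ 557.5  -290.02  183.6 ] [ 557.47 -289.14  183.76]
[  9.13439292  67.9050923  153.04116329]
```

View pics/w5s.png

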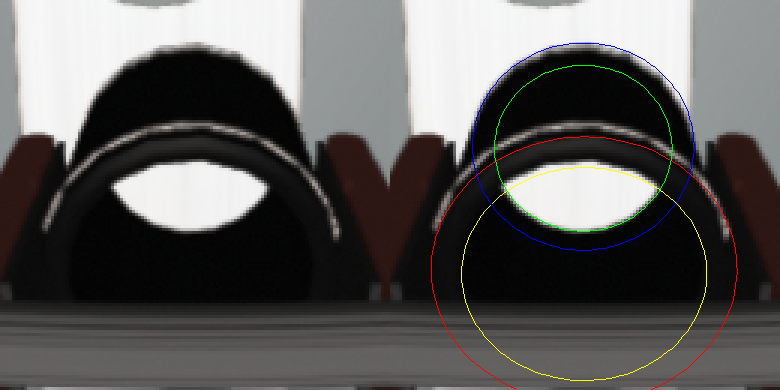

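View pics/w5o.png

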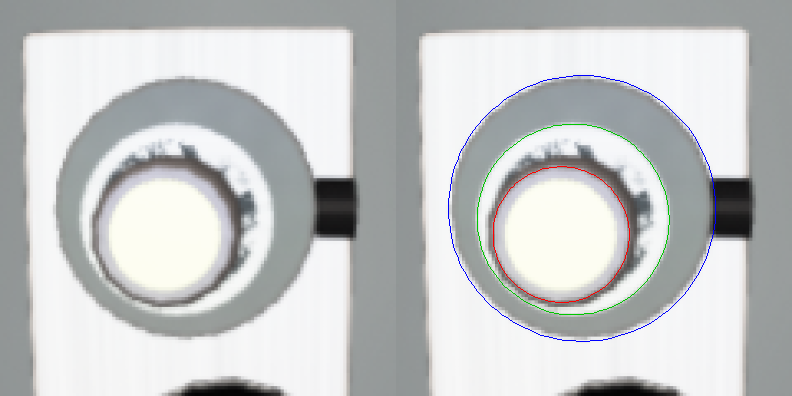

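The wrist view puts the light top at (239,139). Its ring fit gives (547.3,-240.2). The held shade, seen by the same camera, sits about (-1.3,+2.6) off the tool axis, so I aim the TCP at (548.9,-237.8).

```bash
python3 -m handwheel '[[[0,0.011,0],[-2,-10,-2],0],[[0,0,0],[-2,-13,-1],0],[[0,0,0],[-2,-13,0],0],[[0,0,0],[-2,-10,0],0],[[0,0,0],[-2,-6,0],0],[[0,0,0],[0,0,0],0],[[0,0,0],[0,0,0],0],[[0,0,0],[0,0,0],0],[[0,0,0],[0,0,0],0],[[0,0,0],[0,0,0],0]]' && python3 - <<'E'
from h import *
plan([548.9,-237.8,165],-8,2,0)
E
```

```text
t: 9.9
ee_pos: [553.3, -221.7, 188.3]
orientation: [-3.132, 0.195, 0.002]
ft_force: [0.4, -0.2, 0.0]
width: 48.9
pos [ 553.3 -221.7  188.3] yaw -7.1 tilt 0.23 F [ 0.4 -0.2  0. ] w 48.9 t 9.9
total turn [-0.004  0.001  0.015] world shift [ -4.4 -16.1 -23.3] toolshift now [-2.3 16.6 23.2]
[[[-0.002,0.001,0.008],[-1.2,8.3,11.6],0],[[-0.002,0.001,0.008],[-1.1,8.3,11.6],0]]
```

```bash
python3 -m handwheel '[[[0,0,0.01],[-1,6,5],0],[[0,0,0],[-0.5,5,6],0],[[0,0,0],[0,2,4],0],[[0,0,0],[0,0,2],0],[[0,0,0],[0,0,0],0],[[0,0,0],[0,0,0],0],[[0,0,0],[0,0,0],0],[[0,0,0],[0,0,0],0],[[0,0,0],[0,0,0],0],[[0,0,0],[0,0,0],0]]' && python3 - <<'E'
from h import *
plan([548.9,-237.8,160],-8,1,0)
E
```

```text
t: 10.73
ee_pos: [549.2, -238.0, 168.3]
orientation: [-3.13, 0.217, 0.004]
ft_force: [-1.2, 0.7, -0.2]
width: 49.3
pos [ 549.2 -238.   168.3] yaw -7.9 tilt 0.27 F [-1.2  0.7 -0.2] w 49.3 t 10.73
total turn [-0.004  0.003  0.001] world shift [-0.3  0.2 -8.3] toolshift now [-0.3 -0.1  8.3]
[[[-0.004,0.003,0.001],[-0.3,-0.1,8.3],0]]
```

```bash
python3 - <<'E'
from h import *
p=shot('scene'); q=shot('top')
a=cv2.resize(p['pixels'][110:180,170:240],None,fx=5.5,fy=5.5,interpolation=3); b=cv2.resize(q['pixels'][150:220,305:375],None,fx=5.5,fy=5.5,interpolation=3)
cv2.imwrite('pics/c6.png',np.hstack([a,b])[:,:,::-1])
print(np.round(ctrl.get_obs()['ee_pos'],1))
E
```

```text
[ 549.2 -238.   168.3]
```

View pics/c6.png

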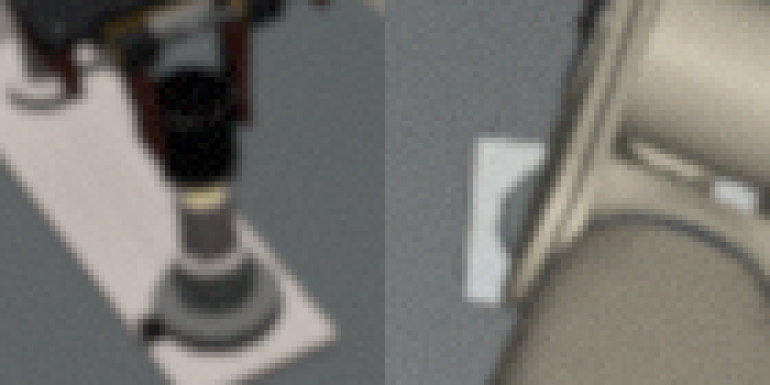

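The scene crop shows the shade centred over the shaft to about 1 mm. I'll lower it slowly.

```bash
python3 -m handwheel '[[[-0.004,0.003,0],[0,0,5],0],[[0,0,0],[0,0,6],0],[[0,0,0],[0,0,6],0],[[0,0,0],[0,0,5],0],[[0,0,0],[0,0,4],0],[[0,0,0],[0,0,3],0],[[0,0,0],[0,0,2],0],[[0,0,0],[0,0,0],0],[[0,0,0],[0,0,0],0],[[0,0,0],[0,0,0],0]]' && python3 - <<'E'
from h import *
plan([548.9,-237.8,107],-8,1,0)
E
```

```text
t: 11.67
ee_pos: [548.8, -237.5, 133.1]
orientation: [3.134, -0.217, -0.001]
ft_force: [0.7, 0.9, -0.9]
width: 49.4
pos [ 548.8 -237.5  133.1] yaw -7.9 tilt 0.03 F [ 0.7  0.9 -0.9] w 49.4 t 11.67
total turn [0.    0.001 0.001] world shift [  0.1  -0.3 -26.1] toolshift now [ 0.1  0.3 26.1]
[[[0.0,0.001,0.001],[0.1,0.3,26.1],0]]
```

```bash
python3 -m handwheel '[[[0,0,0],[0,0,4],0],[[0,0,0],[0,0,5],0],[[0,0,0],[0,0,5],0],[[0,0,0],[0,0,4],0],[[0,0,0],[0,0,2],0],[[0,0,0],[0,0,1],0],[[0,0,0],[0,0,0],0],[[0,0,0],[0,0,0],0],[[0,0,0],[0,0,0],0],[[0,0,0],[0,0,0],0]]' && python3 - <<'E'
from h import *
plan([548.9,-237.8,107],-8,1,0)
E
```

```text
t: 12.5
ee_pos: [549.2, -237.7, 110.2]
orientation: [3.134, -0.217, 0.001]
ft_force: [0.9, 0.2, -1.0]
width: 48.8
pos [ 549.2 -237.7  110.2] yaw -7.9 tilt 0.03 F [ 0.9  0.2 -1. ] w 48.8 t 12.5
total turn [ 0.    -0.     0.001] world shift [-0.3 -0.1 -3.2] toolshift now [-0.3  0.1  3.2]
[[[0.0,-0.0,0.001],[-0.3,0.1,3.2],0]]
```

```bash
python3 -m handwheel '[[[0,0,0],[0,0,1],0],[[0,0,0],[0,0,1],0],[[0,0,0],[0,0,1],0],[[0,0,0],[0,0,1],0],[[0,0,0],[0,0,1],0],[[0,0,0],[0,0,0],0],[[0,0,0],[0,0,0],0],[[0,0,0],[0,0,0],0],[[0,0,0],[0,0,0],0],[[0,0,0],[0,0,0],0]]' && python3 - <<'E'
from h import *
plan([548.9,-237.8,107],-8,1,0)
E
```

```text
t: 13.33
ee_pos: [549.9, -238.1, 107.3]
orientation: [3.133, -0.217, 0.004]
ft_force: [0.4, 0.2, -1.9]
width: 49.0
pos [ 549.9 -238.1  107.3] yaw -7.9 tilt 0.15 F [ 0.4  0.2 -1.9] w 49.0 t 13.33
total turn [ 0.001 -0.002  0.001] world shift [-1.   0.3 -0.3] toolshift now [-1.1 -0.2  0.3]
[[[0.001,-0.002,0.001],[-1.1,-0.2,0.3],0]]
```

```bash
python3 -m handwheel '[[[0,0,0],[0,0,0.5],0],[[0,0,0],[0,0,0.5],0],[[0,0,0],[0,0,0],0.85],[[0,0,0],[0,0,0],0.85],[[0,0,0],[0,0,0],0.85],[[0,0,0],[0,0,0],0.85],[[0,0,0],[0,0,0],0.85],[[0,0,0],[0,0,0],0.85],[[0,0,0],[0,0,0],0.85],[[0,0,0],[0,0,0],0.85]]' && python3 - <<'E'
from h import *
plan([548.9,-237.8,187],-8,1,0)
p=shot('scene');cv2.imwrite('pics/c7.png',cv2.resize(p['pixels'][100:190,160:260],None,fx=6,fy=6,interpolation=3)[:,:,::-1])
p=shot('wrist','w7')
E
```

```text
t: 14.17
ee_pos: [550.2, -238.2, 106.6]
orientation: [3.133, -0.217, 0.004]
ft_force: [-0.0, 0.8, 0.3]
width: 74.9
pos [ 550.2 -238.2  106.6] yaw -7.9 tilt 0.15 F [-0.   0.8  0.3] w 74.9 t 14.17
total turn [ 0.001 -0.002  0.001] world shift [-1.3  0.4 80.4] toolshift now [ -1.1  -0.2 -80.4]
[[[0.001,-0.002,0.001],[-1.1,-0.2,-80.4],0]]
```

View pics/c7.png

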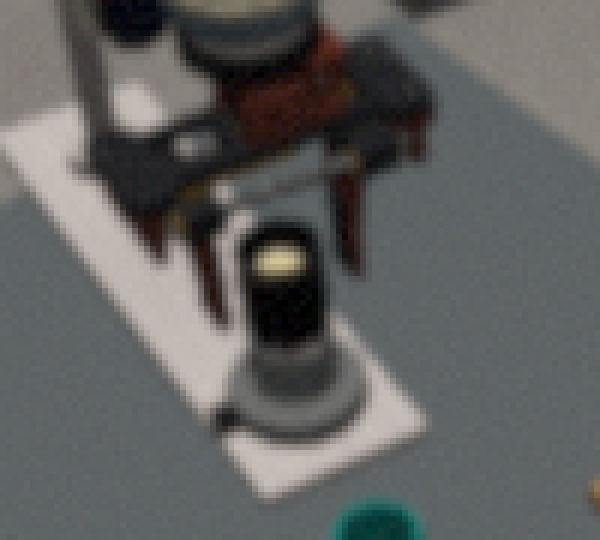

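View pics/w7.png

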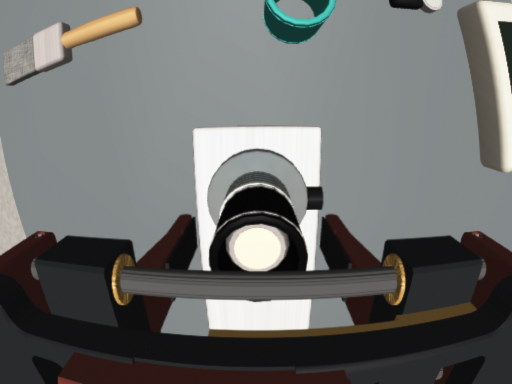

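The shade is seated on the shoulder: in the wrist view its rim is centred around the lamp at (258,245), and in the crop its base rests on the body. Rising now.

```bash
python3 -m handwheel '[[[0,0,0],[-0.5,0,-6],0.85],[[0,0,0],[0,0,-10],0.85],[[0,0,0],[0,0,-15],0.85],[[0,0,0],[0,0,-20],0.85],[[0,0,0],[0,0,-22],0.85],[[0,0,0],[0,0,-22],0.85],[[0,0,0],[0,0,-15],0.85],[[0,0,0],[0,0,-8],0.85],[[0,0,0],[0,0,-3],0.85],[[0,0,0],[0,0,0],0.85]]' && python3 - <<'E'
from h import *
plan([538,278,215],103.3,20,0.7)
print(ctrl.get_obs()['qpos'])
p=shot('wrist'); print(toW(p,[0,0,0]))
E
```

```text
t: 15.1
ee_pos: [549.1, -237.9, 239.3]
orientation: [3.132, -0.217, 0.007]
ft_force: [0.0, -0.7, -0.9]
width: 74.6
pos [ 549.1 -237.9  239.3] yaw -7.9 tilt 0.27 F [ 0.  -0.7 -0.9] w 74.6 t 15.1
total turn [ 5.000e-03 -1.000e-03 -1.941e+00] world shift [-11.1 515.9 -24.3] toolshift now [ -82.2 -509.5   23.1]
[[[0.0,-0.0,-0.097],[-4.0,-25.0,1.0],0.7],[[0.0,-0.0,-0.097],[-2.0,-26.0,1.0],0.7],[[0.0,-0.0,-0.097],[1.0,-26.0,1.0],0.7],[[0.0,-0.0,-0.097],[3.0,-26.0,1.0],0.7],[[0.0,-0.0,-0.097],[6.0,-25.0,1.0],0.7],[[0.0,-0.0,-0.097],[8.0,-24.0,1.0],0.7],[[0.0,-0.0,-0.097],[11.0,-24.0,1.0],0.7],[[0.0,-0.0,-0.097],[13.0,-22.0,1.0],0.7],[[0.0,-0.0,-0.097],[15.0,-21.0,1.0],0.7],[[0.0,-0.0,-0.097],[17.0,-20.0,1.0],0.7],[[0.0,-0.0,-0.097],[19.0,-18.0,1.0],0.7],[[0.0,-0.0,-0.097],[20.0,-16.0,1.0],0.7],[[0.0,-0.0,-0.097],[22.0,-14.0,1.0],0.7],[[0.0,-0.0,-0.097],[23.0,-12.0,1.0],0.7],[[0.0,-0.0,-0.097],[24.0,-9.0,1.0],0.7],[[0.0,-0.0,-0.097],[25.0,-7.0,1.0],0.7],[[0.0,-0.0,-0.097],[25.0,-5.0,1.0],0.7],[[0.0,-0.0,-0.097],[26.0,-2.0,1.0],0.7],[[0.0,-0.0,-0.097],[26.0,0.0,1.0],0.7],[[0.0,-0.0,-0.097],[26.0,3.0,1.0],0.7]]
[-4.28473212e-01  3.72598113e-01  1.68648403e+00 -4.86413120e-04
  1.07786504e+00 -2.89979697e-01]
[ 555.96770437 -168.65861825  392.16035307]
```

```bash
python3 - <<'E'
from h import *
plan([538,278,215],-76.7,18,0.7)
E
```

```text
pos [ 548.9 -237.8  238.8] yaw -7.9 tilt 0.24 F [ 0.3 -0.3 -0.4] w 75.0 t 15.15
total turn [-1.0e-03 -4.0e-03  1.2e+00] world shift [-10.9 515.8 -23.8] toolshift now [ -82.  -509.5   22.7]
[[[-0.0,-0.0,0.067],[-5.0,-28.0,1.0],0.7],[[-0.0,-0.0,0.067],[-6.0,-28.0,1.0],0.7],[[-0.0,-0.0,0.067],[-8.0,-27.0,1.0],0.7],[[-0.0,-0.0,0.067],[-10.0,-27.0,1.0],0.7],[[-0.0,-0.0,0.067],[-12.0,-26.0,1.0],0.7],[[-0.0,-0.0,0.067],[-14.0,-25.0,1.0],0.7],[[-0.0,-0.0,0.067],[-15.0,-24.0,1.0],0.7],[[-0.0,-0.0,0.067],[-17.0,-23.0,1.0],0.7],[[-0.0,-0.0,0.067],[-18.0,-22.0,1.0],0.7],[[-0.0,-0.0,0.067],[-20.0,-21.0,1.0],0.7],[[-0.0,-0.0,0.067],[-21.0,-19.0,1.0],0.7],[[-0.0,-0.0,0.067],[-22.0,-18.0,1.0],0.7],[[-0.0,-0.0,0.067],[-23.0,-16.0,1.0],0.7],[[-0.0,-0.0,0.067],[-25.0,-15.0,1.0],0.7],[[-0.0,-0.0,0.067],[-25.0,-13.0,1.0],0.7],[[-0.0,-0.0,0.067],[-26.0,-11.0,1.0],0.7],[[-0.0,-0.0,0.067],[-27.0,-10.0,1.0],0.7],[[-0.0,-0.0,0.067],[-28.0,-8.0,1.0],0.7]]
```

```bash
python3 -m handwheel '[[[0,0,0.067],[-5,-28,1],0.5],[[0,0,0.067],[-6,-28,1],0.5],[[0,0,0.067],[-8,-27,1],0.5],[[0,0,0.067],[-10,-27,1],0.5],[[0,0,0.067],[-12,-26,1],0.5],[[0,0,0.067],[-14,-25,1],0.5],[[0,0,0.067],[-15,-24,1],0.5],[[0,0,0.067],[-17,-23,1],0.5],[[0,0,0.067],[-18,-22,1],0.5],[[0,0,0.067],[-20,-21,1],0.5]]' && python3 - <<'E'
from h import *
plan([538,278,200],-76.7,8,0.5)
E
```

```text
t: 15.98
ee_pos: [540.0, 54.6, 216.3]
orientation: [2.857, -1.29, -0.019]
ft_force: [0.7, -0.3, 0.2]
width: 44.0
pos [540.   54.6 216.3] yaw -48.6 tilt 0.82 F [ 0.7 -0.3  0.2] w 44.0 t 15.98
total turn [0.014 0.005 0.49 ] world shift [ -2.  223.4 -16.3] toolshift now [-168.8 -146.4   15.9]
[[[0.002,0.001,0.061],[-21.0,-18.0,2.0],0.5],[[0.002,0.001,0.061],[-22.0,-17.0,2.0],0.5],[[0.002,0.001,0.061],[-23.0,-16.0,2.0],0.5],[[0.002,0.001,0.061],[-24.0,-14.0,2.0],0.5],[[0.002,0.001,0.061],[-25.0,-13.0,2.0],0.5],[[0.002,0.001,0.061],[-26.0,-11.0,2.0],0.5],[[0.002,0.001,0.061],[-26.0,-9.0,2.0],0.5],[[0.002,0.001,0.061],[-27.0,-8.0,2.0],0.5]]
```

```bash
python3 -m handwheel '[[[0.002,0,0.061],[-21,-18,1],0.5],[[0.002,0,0.061],[-22,-17,1],0.5],[[0.002,0,0.061],[-23,-16,1],0.5],[[0.002,0,0.061],[-24,-14,1],0.5],[[0.002,0,0.061],[-25,-13,1],0.5],[[0.002,0,0.061],[-24,-10,1],0.5],[[0.002,0,0.051],[-16,-6,1],0.5],[[0,0,0.025],[-8,-3,0],0.5],[[0,0,0.01],[-3,-1,0],0.5],[[0,0,0],[0,0,0],0.5]]' && python3 - <<'E'
from h import *
plan([538,278,200],-76.7,1,0.5)
p=shot('wrist','w8')
for q in ['bangle_dark_center','bangle_honey_center','bangle_lilac_center','bangle_pale_center','bangle_white_center','tray']:
  for d in ctrl.spot_point(p,q)[:1]: print(q,d['score'],toW(p,d['position']).round(1),fproj(p,toW(p,d['position'])).round())
E
```

```text
t: 16.82
ee_pos: [531.8, 262.5, 195.0]
orientation: [2.469, -1.918, -0.028]
ft_force: [-0.5, -0.4, 0.8]
width: 44.2
pos [531.8 262.5 195. ] yaw -75.7 tilt 1.34 F [-0.5 -0.4  0.8] w 44.2 t 16.82
total turn [0.023 0.005 0.018] world shift [ 6.2 15.5  5. ] toolshift now [-13.5  -9.7  -5.2]
[[[0.023,0.005,0.018],[-13.5,-9.7,-5.2],0.5]]
bangle_dark_center 0.65 [535.7 278.6  41. ] [[246. 166.]]
bangle_honey_center 0.61 [458.9 280.7  36.5] [[228. 229.]]
bangle_lilac_center 0.87 [560.2 186.1  42.4] [[336. 166.]]
bangle_pale_center 0.66 [474.3 208.   44.3] [[294. 234.]]
bangle_white_center 0.63 [495.8 138.5  43.5] [[356. 230.]]
tray 0.59 [535.9 275.7  40.3] [[248. 166.]]
```

View pics/w8.png

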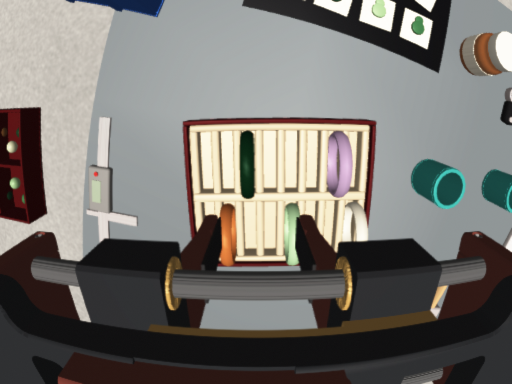

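The dark bangle is at (247,164) in the wrist view. The others are lilac (340,164), honey (228,235), pale (292,233) and white (357,222).

```bash
python3 -m handwheel '[[[0.01,0.002,0.008],[-5,-3,0],0.45],[[0.008,0.002,0.006],[-5,-3,5],0.45],[[0.005,0.001,0.004],[-3,-2,10],0.45],[[0,0,0],[0,0,12],0.45],[[0,0,0],[0,0,10],0.45],[[0,0,0],[0,0,5],0.45],[[0,0,0],[0,0,2],0.45],[[0,0,0],[0,0,0],0.45],[[0,0,0],[0,0,0],0.45],[[0,0,0],[0,0,0],0.45]]' && python3 - <<'E'
from h import *
plan([536,278,59],-76.7,1,0.5)
p=shot('wrist','w9')
b=np.radians(13.3)
def bang(c,yaw,r=36,off=0,n=100):
    t=np.linspace(0,2*np.pi,n,endpoint=False); ax=np.array([-np.sin(yaw),np.cos(yaw),0]);e=np.array([np.cos(yaw),np.sin(yaw),0])
    return np.array(c)+off*ax+r*np.outer(np.cos(t),e)+r*np.outer(np.sin(t),[0,0,1])
c=(536,278,42)
overlay(p,[(bang(c,b,36,6.5),(0,0,255)),(bang(c,b,36,-6.5),(255,255,0))],'w9o',(190,80,320,210),3)
E
```

```text
t: 18.0
ee_pos: [537.4, 276.0, 146.2]
orientation: [-2.458, 1.954, -0.004]
ft_force: [0.3, -0.2, 0.4]
width: 39.6
pos [537.4 276.  146.2] yaw -77.0 tilt 0.16 F [ 0.3 -0.2  0.4] w 39.6 t 18.0
total turn [-0.003 -0.001 -0.005] world shift [ -1.4   2.  -87.2] toolshift now [-2.4  1.1 87.1]
[[[-0.003,-0.001,-0.005],[-2.4,1.1,87.1],0.5]]
```

View pics/w9o.png

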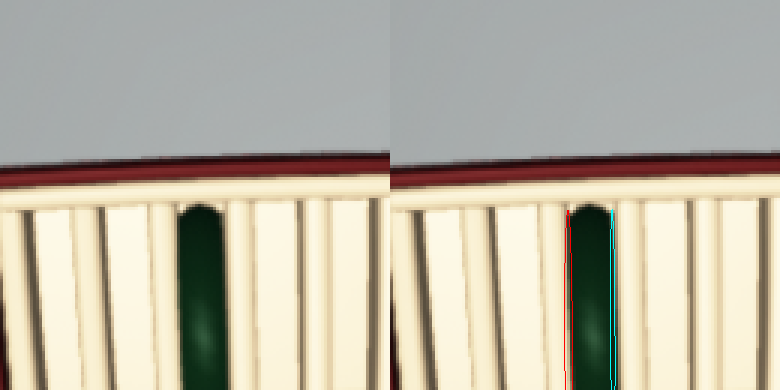

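View pics/w9.png

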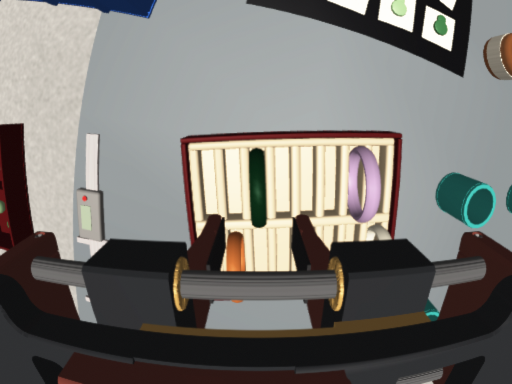

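```bash
cat >> h.py <<'E'
def bang(c,yaw,r=36,off=0,n=100):
    t=np.linspace(0,2*np.pi,n,endpoint=False); ax=np.array([-np.sin(yaw),np.cos(yaw),0]);e=np.array([np.cos(yaw),np.sin(yaw),0])
    return np.array(c)+off*ax+r*np.outer(np.cos(t),e)+r*np.outer(np.sin(t),[0,0,1])
E
python3 - <<'E'
from h import *
p=shot('wrist'); print(np.round(ctrl.get_obs()['ee_pos'],1))
b=np.radians(13.3); c=(536,277,42)
overlay(p,[(bang(c,b,36,6.5),(0,0,255)),(bang(c,b,36,-6.5),(255,0,0))],'w9p',(200,130,320,250),3.3)
E
```

```text
[537.6 276.1 146.5]
```

View pics/w9p.png

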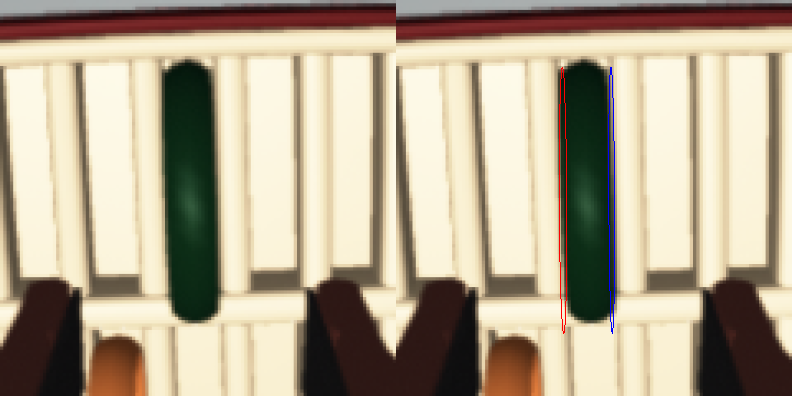

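```bash
python3 -m handwheel '[[[0,0,-0.02],[0.5,-0.7,6],0.45],[[0,0,-0.018],[0,-0.5,12],0.45],[[0,0,0],[0,0,14],0.45],[[0,0,0],[0,0,14],0.45],[[0,0,0],[0,0,10],0.45],[[0,0,0],[0,0,6],0.45],[[0,0,0],[0,0,3],0.45],[[0,0,0],[0,0,1],0.45],[[0,0,0],[0,0,0],0.45],[[0,0,0],[0,0,0],0.45]]' && python3 - <<'E'
from h import *
plan([539,275.8,59],-74.8,1,0.5)
p=shot('wrist'); b=np.radians(15.2); c=(537.5,276.8,42)
overlay(p,[(bang(c,b,36,6.5),(0,0,255)),(bang(c,b,36,-6.5),(255,0,0))],'w10',(190,130,320,270),3)
E
```

```text
t: 18.93
ee_pos: [540.7, 276.2, 75.9]
orientation: [-2.499, 1.895, -0.007]
ft_force: [-0.8, -0.9, 0.6]
width: 39.7
pos [540.7 276.2  75.9] yaw -74.3 tilt 0.39 F [-0.8 -0.9  0.6] w 39.7 t 18.93
total turn [-0.007 -0.     0.008] world shift [ -1.7  -0.4 -16.9] toolshift now [-0.1  1.9 16.9]
[[[-0.007,-0.0,0.008],[-0.1,1.9,16.9],0.5]]
```

View pics/w10.png

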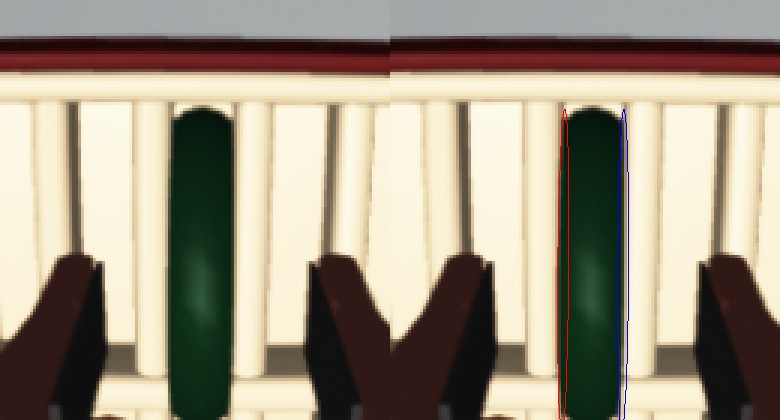

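```bash
python3 -m handwheel '[[[-0.006,0,0],[-0.4,0.7,4],0.45],[[0,0,0],[0,0.5,5],0.45],[[0,0,0],[0,0,4],0.45],[[0,0,0],[0,0,2],0.45],[[0,0,0],[0,0,1],0.45],[[0,0,0],[0,0,0],0.45],[[0,0,0],[0,0,0],0.45],[[0,0,0],[0,0,0],0.45],[[0,0,0],[0,0,0],0.45],[[0,0,0],[0,0,0],0.45]]' && python3 - <<'E'
from h import *
plan([539,275.8,59],-74.8,1,0.5)
E
```

```text
t: 19.82
ee_pos: [540.7, 276.9, 60.2]
orientation: [-2.501, 1.896, -0.003]
ft_force: [-0.4, -0.6, -0.1]
width: 39.6
pos [540.7 276.9  60.2] yaw -74.3 tilt 0.22 F [-0.4 -0.6 -0.1] w 39.6 t 19.82
total turn [-0.004  0.     0.008] world shift [-1.7 -1.1 -1.2] toolshift now [0.6 1.9 1.2]
[[[-0.004,0.0,0.008],[0.6,1.9,1.2],0.5]]
```

```bash
python3 -m handwheel '[[[-0.003,0,0.006],[-0.5,1,0.5],0.45],[[0,0,0],[0,0,0],0.45],[[0,0,0],[0,0,0],0],[[0,0,0],[0,0,0],0],[[0,0,0],[0,0,0],0],[[0,0,0],[0,0,0],0],[[0,0,0],[0,0,0],0],[[0,0,0],[0,0,0],0],[[0,0,0],[0,0,0],0],[[0,0,0],[0,0,0],0]]' && python3 - <<'E'
from h import *
plan([539,275.8,59],-74.8,1,0.5)
E
```

```text
t: 20.65
ee_pos: [539.7, 277.3, 60.1]
orientation: [-2.496, 1.905, -0.001]
ft_force: [0.5, 0.2, -0.1]
width: 12.7
pos [539.7 277.3  60.1] yaw -74.7 tilt 0.08 F [ 0.5  0.2 -0.1] w 12.7 t 20.65
total turn [-0.001  0.     0.002] world shift [-0.7 -1.5 -1.1] toolshift now [1.2 1.1 1.1]
[[[-0.001,0.0,0.002],[1.2,1.1,1.1],0.5]]
```

Bangle gripped: width 12.7, TCP 18 mm above its centre. Lifting.

```bash
python3 -m handwheel '[[[0,0,0],[0,0,-6],0],[[0,0,0],[0,0,-12],0],[[0,0,0],[0,0,-20],0],[[0,0,0],[0,0,-25],0],[[0,0,0],[0,0,-28],0],[[0,0,0],[0,0,-28],0],[[0,0,0],[0,0,-20],0],[[0,0,0],[0,0,-10],0],[[0,0,0],[0,0,-4],0],[[0,0,0],[0,0,-2],0]]' && python3 - <<'E'
from h import *
# axis direction from lens and light estimates
plan([549,-160,228],-98,16,0)
p=shot('wrist','w11')
for n in ('scene','top'):
  q=shot(n)
  for k in ('lens','light_top'):
    for d in ctrl.spot_point(q,k)[:1]: print(n,k,d['score'],toW(q,d['position']).round(1))
  if n=='scene': cv2.imwrite('pics/s11.png',q['pixels'][:,:,::-1])
  else: cv2.imwrite('pics/t11.png',cv2.resize(q['pixels'][140:230,290:460],None,fx=4.5,fy=4.5,interpolation=3)[:,:,::-1])
E
```

```text
t: 21.48
ee_pos: [538.2, 276.5, 227.4]
orientation: [-2.497, 1.906, 0.0]
ft_force: [0.0, 0.1, -0.6]
width: 12.6
pos [538.2 276.5 227.4] yaw -74.7 tilt 0.01 F [ 0.   0.1 -0.6] w 12.6 t 21.48
total turn [-0.     0.     0.407] world shift [  10.8 -436.5    0.6] toolshift now [423.9 104.8  -0.6]
[[[-0.0,0.0,0.025],[26.0,7.0,-0.0],0],[[-0.0,0.0,0.025],[27.0,6.0,-0.0],0],[[-0.0,0.0,0.025],[27.0,5.0,-0.0],0],[[-0.0,0.0,0.025],[27.0,5.0,-0.0],0],[[-0.0,0.0,0.025],[27.0,4.0,-0.0],0],[[-0.0,0.0,0.025],[27.0,3.0,-0.0],0],[[-0.0,0.0,0.025],[27.0,2.0,-0.0],0],[[-0.0,0.0,0.025],[27.0,2.0,-0.0],0],[[-0.0,0.0,0.025],[27.0,1.0,-0.0],0],[[-0.0,0.0,0.025],[27.0,0.0,-0.0],0],[[-0.0,0.0,0.025],[27.0,-0.0,-0.0],0],[[-0.0,0.0,0.025],[27.0,-1.0,-0.0],0],[[-0.0,0.0,0.025],[27.0,-2.0,-0.0],0],[[-0.0,0.0,0.025],[27.0,-2.0,-0.0],0],[[-0.0,0.0,0.025],[27.0,-3.0,-0.0],0],[[-0.0,0.0,0.025],[27.0,-4.0,-0.0],0]]
scene lens 0.76 [ 526.  -395.5  186.8]
top lens 0.81 [ 527.  -395.4  189.9]
top light_top 0.68 [ 552.  -237.9  115.5]
```

View pics/w11.png

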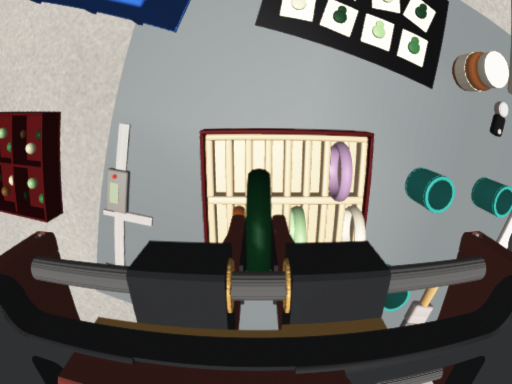

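View pics/t11.png

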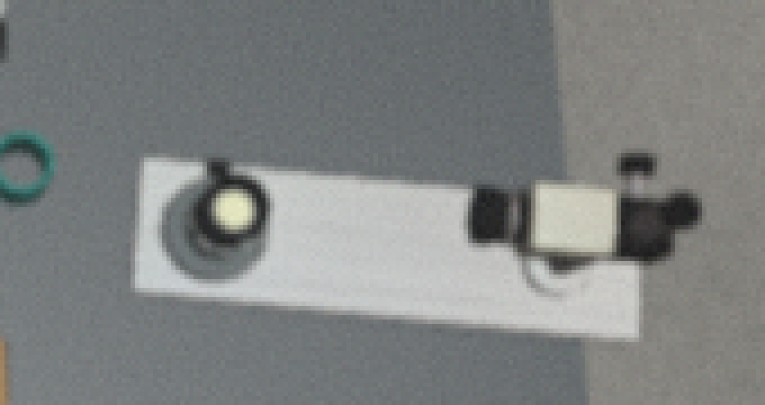

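View pics/s11.png

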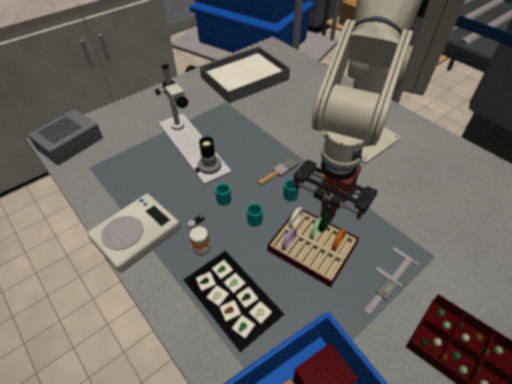

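```bash
python3 - <<'E'
from h import *
p=shot('top')
g=p['pixels'].astype(float).min(2)
# plate edges per column, subpixel
def ray(u,v,z):
    K=p['camera_matrix'];M=R.from_rotvec(np.ravel(p['rvec'])).as_matrix();d=M.T@np.linalg.inv(K)@[u,v,1];o=toW(p,[0,0,0]);return o+d*(z-o[2])/d[2]
for name,cols,r0,r1,s in (('lower',range(326,425),195,222,-1),('upper',list(range(352,392)),168,186,1)):
    P=[]
    for u in cols:
        v=g[r0:r1,u]; thr=160; idx=np.where((v[:-1]-thr)*(v[1:]-thr)<0)[0]
        if len(idx)==0: continue
        i=idx[-1] if s<0 else idx[0]; P.append(ray(u,r0+i+(thr-v[i])/(v[i+1]-v[i]),12)[:2])
    P=np.array(P); x=np.polyfit(P[:,1],P[:,0],1); res=P[:,0]-np.polyval(x,P[:,1]); k=abs(res)<2*res.std()+.3; x=np.polyfit(P[k,1],P[k,0],1)
    print(name,len(P),k.sum(),res.std().round(2),'deg',np.degrees(np.arctan(x[0])).round(2),'x at y=-240',np.polyval(x,-240).round(1),'at -396',np.polyval(x,-396).round(1))
E
```

```text
lower 99 97 5.62 deg 7.34 x at y=-240 495.5 at -396 475.4
upper 40 40 0.46 deg 7.41 x at y=-240 603.9 at -396 583.6
```

```bash
python3 - <<'E'
from h import *
o0=ctrl.get_obs();p=shot('wrist'); o=ctrl.get_obs(); print(np.round(o0['ee_pos'],2),np.round(o['ee_pos'],2))
tcp=np.array(o0['ee_pos']);Rm=R.from_rotvec(o['orientation'])
def br(ky,kx,kz,off,r=36):
    t=np.linspace(0,2*np.pi,200); P=np.c_[np.full(200,kx+off),ky+r*np.cos(t),kz+r*np.sin(t)]; return Rm.apply(P)+tcp
overlay(p,[(br(0,0,18,6.5),(0,0,255)),(br(0,0,18,-6.5),(255,0,0)),(br(2.2,-1.5,18,6.5),(0,255,255)),(br(2.2,-1.5,18,-6.5),(0,255,255))],'w12',(210,150,310,270),3.9)
E
```

```text
[537.44 276.12 225.05] [537.57 276.18 225.28]
```

View pics/w12.png

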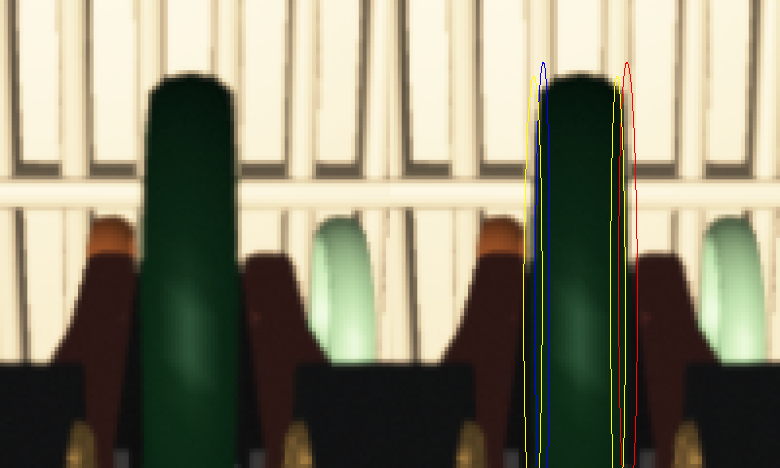

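```bash
python3 -m handwheel '[[[0,0,0.02],[12,4,-1],0],[[0,0,0.025],[22,6,-1],0],[[0,0,0.025],[27,5,-1],0],[[0,0,0.025],[27,5,0],0],[[0,0,0.025],[27,4,-1],0],[[0,0,0.025],[27,3,0],0],[[0,0,0.025],[27,2,-1],0],[[0,0,0.025],[27,2,0],0],[[0,0,0.025],[27,1,-1],0],[[0,0,0.025],[27,0,0],0]]' && python3 - <<'E'
from h import *
plan([549.3,-238.3,226],-97.4,10,0)
E
```

```text
t: 22.77
ee_pos: [538.5, 11.0, 229.6]
orientation: [2.227, -2.206, -0.004]
ft_force: [0.7, -0.4, -1.0]
width: 12.6
pos [538.5  11.  229.6] yaw -89.5 tilt 0.43 F [ 0.7 -0.4 -1. ] w 12.6 t 22.77
total turn [ 0.007 -0.003  0.139] world shift [  10.8 -249.3   -3.6] toolshift now [249.4  -8.5   4.2]
[[[0.001,-0.0,0.014],[25.0,-1.0,0.0],0],[[0.001,-0.0,0.014],[25.0,-1.0,0.0],0],[[0.001,-0.0,0.014],[25.0,-2.0,0.0],0],[[0.001,-0.0,0.014],[25.0,-2.0,0.0],0],[[0.001,-0.0,0.014],[25.0,-2.0,0.0],0],[[0.001,-0.0,0.014],[25.0,-3.0,0.0],0],[[0.001,-0.0,0.014],[25.0,-3.0,0.0],0],[[0.001,-0.0,0.014],[25.0,-3.0,0.0],0],[[0.001,-0.0,0.014],[25.0,-4.0,0.0],0],[[0.001,-0.0,0.014],[25.0,-4.0,0.0],0]]
```

```bash
python3 -m handwheel '[[[0.001,0,0.014],[25,-1,0],0],[[0.001,0,0.014],[27,-2,0],0],[[0.001,0,0.014],[27,-2,0],0],[[0.001,0,0.014],[27,-2,0],0],[[0.001,0,0.014],[27,-2,0],0],[[0.001,0,0.014],[25,-3,0],0],[[0,0,0.012],[18,-2,0],0],[[0,0,0.01],[10,-1,0],0],[[0,0,0.005],[5,0,0],0],[[0,0,0],[2,0,0],0]]' && python3 - <<'E'
from h import *
plan([549.3,-238.3,226],-97.4,10,0)
E
```

```text
t: 23.6
ee_pos: [537.5, -203.0, 229.5]
orientation: [2.073, -2.352, 0.002]
ft_force: [-0.1, -0.1, -0.8]
width: 12.7
pos [ 537.5 -203.   229.5] yaw -97.2 tilt 0.37 F [-0.1 -0.1 -0.8] w 12.7 t 23.6
total turn [ 0.003 -0.005  0.003] world shift [ 11.8 -35.3  -3.5] toolshift now [ 33.5 -16.2   3.6]
[[[0.0,-0.001,0.0],[3.0,-2.0,0.0],0],[[0.0,-0.001,0.0],[3.0,-2.0,0.0],0],[[0.0,-0.001,0.0],[3.0,-2.0,0.0],0],[[0.0,-0.001,0.0],[3.0,-2.0,0.0],0],[[0.0,-0.001,0.0],[3.0,-2.0,0.0],0],[[0.0,-0.001,0.0],[3.0,-2.0,0.0],0],[[0.0,-0.001,0.0],[3.0,-2.0,0.0],0],[[0.0,-0.001,0.0],[3.0,-2.0,0.0],0],[[0.0,-0.001,0.0],[3.0,-2.0,0.0],0],[[0.0,-0.001,0.0],[3.0,-2.0,0.0],0]]
```

```bash
python3 -m handwheel '[[[0.003,-0.005,0.003],[5,-3,1],0],[[0,0,0],[7,-4,2],0],[[0,0,0],[7,-4,2],0],[[0,0,0],[5,-2,2],0],[[0,0,0],[3,-1,2],0],[[0,0,0],[1,0,1],0],[[0,0,0],[0,0,0],0],[[0,0,0],[0,0,0],0],[[0,0,0],[0,0,0],0],[[0,0,0],[0,0,0],0]]' && python3 - <<'E'
from h import *
plan([549.3,-238.3,206],-97.4,1,0)
E
```

```text
t: 24.43
ee_pos: [548.8, -231.8, 217.5]
orientation: [2.078, -2.356, -0.004]
ft_force: [0.3, 0.6, -0.6]
width: 12.8
pos [ 548.8 -231.8  217.5] yaw -97.2 tilt 0.14 F [ 0.3  0.6 -0.6] w 12.8 t 24.43
total turn [0.002 0.001 0.004] world shift [  0.5  -6.5 -11.5] toolshift now [ 6.4 -1.3 11.5]
[[[0.002,0.001,0.004],[6.4,-1.3,11.5],0]]
```

```bash
python3 -m handwheel '[[[0.002,0,0.004],[2,-0.5,3],0],[[0,0,0],[2,-0.5,3],0],[[0,0,0],[1.5,0,3],0],[[0,0,0],[0.5,0,1.5],0],[[0,0,0],[0,0,0.5],0],[[0,0,0],[0,0,0],0],[[0,0,0],[0,0,0],0],[[0,0,0],[0,0,0],0],[[0,0,0],[0,0,0],0],[[0,0,0],[0,0,0],0]]' && python3 - <<'E'
from h import *
plan([549.3,-238.3,206],-97.4,1,0)
p=shot('wrist','w13');q=shot('scene')
a=np.radians(-97.4); 
c=np.array(ctrl.get_obs()['ee_pos'])-[0,0,18]; b=a+np.pi/2+np.pi
overlay(q,[(ring((549.3,-238.3),25,132),(0,255,0)),(ring((549.3,-238.3),25,72),(0,255,0)),(bang(c,b,36,6.5),(0,0,255)),(bang(c,b,29,6.5),(0,0,255))],'s13',(150,70,250,190),4,pproj)
E
```

```text
t: 25.27
ee_pos: [548.9, -238.1, 205.5]
orientation: [-2.073, 2.359, 0.001]
ft_force: [-0.1, -0.2, -1.0]
width: 12.6
pos [ 548.9 -238.1  205.5] yaw -97.4 tilt 0.09 F [-0.1 -0.2 -1. ] w 12.6 t 25.27
total turn [-0.     0.001  0.   ] world shift [ 0.4 -0.2  0.5] toolshift now [ 0.2 -0.4 -0.5]
[[[-0.0,0.001,0.0],[0.2,-0.4,-0.5],0]]
```

View pics/w13.png

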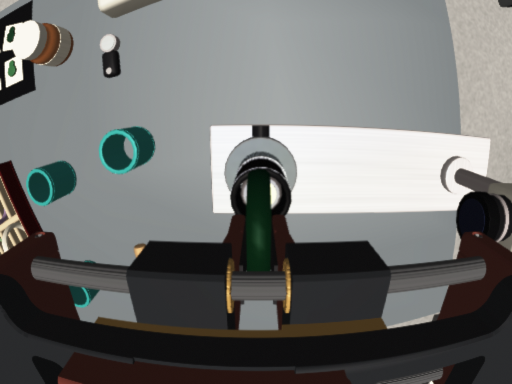

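View pics/s13.png

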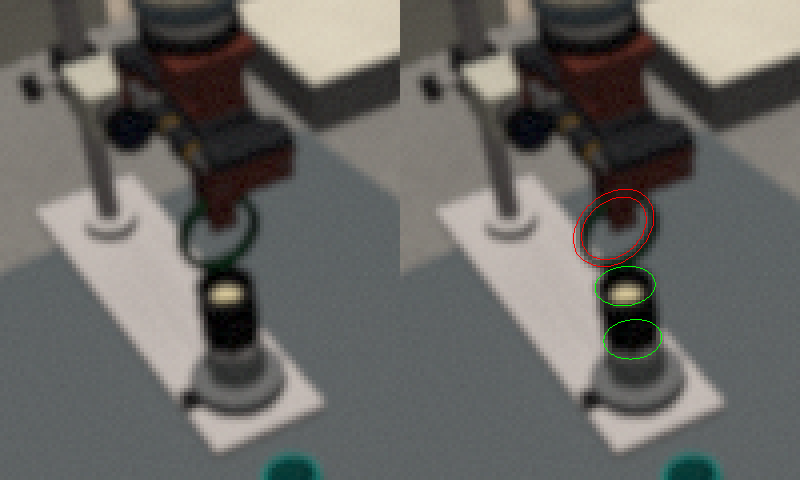

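```bash
python3 - <<'E'
from h import *
p=shot('wrist');q=shot('scene')
g=p['pixels'].astype(float)
gm=g.min(2)
o=ctrl.get_obs();print(np.round(o['ee_pos'],2))
def edge(cols,r0,r1,last):
    P=[]
    for u in cols:
        v=gm[r0:r1,u]; idx=np.where((v[:-1]-200)*(v[1:]-200)<0)[0]
        if len(idx)==0: continue
        i=idx[-1] if last else idx[0]; P.append(fray(p,u,r0+i+(200-v[i])/(v[i+1]-v[i]),12)[:2])
    P=np.array(P); x=np.polyfit(P[:,1],P[:,0],1); r=P[:,0]-np.polyval(x,P[:,1]);k=abs(r)<1.5
    x=np.polyfit(P[k,1],P[k,0],1);print(len(P),k.sum(),r.std().round(2),np.degrees(np.arctan(x[0])).round(2),np.polyval(x,-239).round(1))
edge(range(290,480,3),110,160,False); edge(range(300,440,3),195,230,True)
c=np.array(o['ee_pos'])-[0,0,18]; b=np.radians(-97.4+90)
rr=[]
for off in (6.5,-6.5):
    for r in (36,29): rr.append((bang(c,b,r,off),(0,0,255) if off>0 else (255,128,0)))
L=(549.3,-238.3)
overlay(q,rr+[(ring(L,25,132),(0,255,0)),(ring(L,15.5,115),(0,255,0)),(ring(L,42,30),(0,255,0))],'s14',(180,110,240,180),6.5,pproj)
# wrist overlay of shade rim + ring (tool frame)
overlay(p,[(ring(L,25,132),(0,0,255)),(ring(L,42,30),(0,255,0)),(bang(c,b,36,6.5),(0,255,255)),(bang(c,b,36,-6.5),(255,255,0))],'w14',(205,110,315,230),3.6)
E
```

```text
[ 548.94 -238.08  205.54]
63 63 0.08 7.37 601.6
47 47 0.04 7.53 494.0
```

View pics/s14.png

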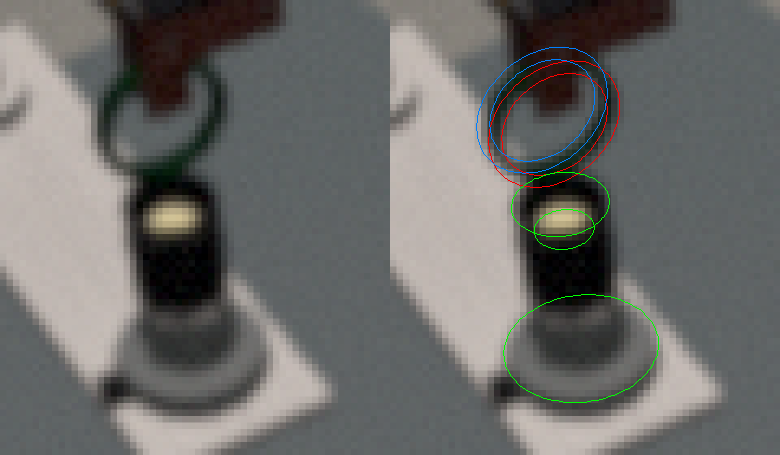

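View pics/w14.png

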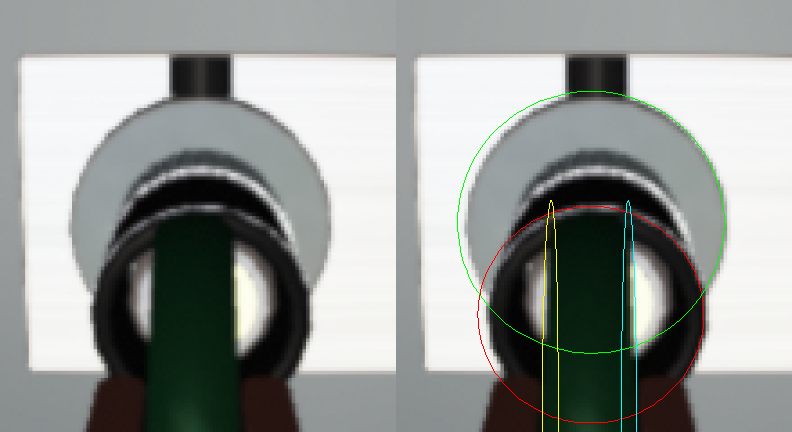

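```bash
python3 -m handwheel '[[[0,0.001,0],[0.5,-0.5,-0.4],0],[[0,0,0],[0,0,0],0],[[0,0,0],[0,0,0],0],[[0,0,0],[0,0,0],0],[[0,0,0],[0,0,0],0],[[0,0,0],[0,0,0],0],[[0,0,0],[0,0,0],0],[[0,0,0],[0,0,0],0],[[0,0,0],[0,0,0],0],[[0,0,0],[0,0,0],0]]' && python3 - <<'E'
from h import *
plan([549.6,-238.8,206],-97.4,1,0)
print(np.round(ctrl.get_obs()['qvel'],4))
q=shot('scene','s15');p=shot('top')
for n in ('lens','bangle_dark_center','light_top','shade_center'):
  for d in ctrl.spot_point(q,n)[:4]: print(n,round(d['score'],2),toW(q,d['position']).round(1))
print(np.round(ctrl.get_obs()['ee_pos'],2))
E
```

```text
t: 26.3
ee_pos: [549.5, -238.7, 206.1]
orientation: [-2.074, 2.359, -0.0]
ft_force: [0.4, -0.1, -0.8]
width: 12.6
pos [ 549.5 -238.7  206.1] yaw -97.4 tilt 0.03 F [ 0.4 -0.1 -0.8] w 12.6 t 26.3
total turn [-0.  0.  0.] world shift [ 0.1 -0.1 -0.1] toolshift now [ 0.1 -0.2  0.1]
[[[-0.0,0.0,0.0],[0.1,-0.2,0.1],0]]
[-0.0009  0.0017  0.0005  0.0008  0.0025 -0.001 ]
lens 0.87 [ 526.9 -396.9  183.8]
lens 0.53 [470.1 209.7  45.5]
bangle_dark_center 0.68 [ 548.3 -234.9  183. ]
light_top 0.89 [ 546.9 -240.4  112.6]
shade_center 0.87 [601.7 -85.5  29. ]
shade_center 0.67 [574.7  40.5  29.6]
shade_center 0.67 [425.9  42.8  29.5]
shade_center 0.56 [ 550.4 -240.6  100. ]
[ 549.48 -238.68  206.1 ]
```

View pics/s15.png

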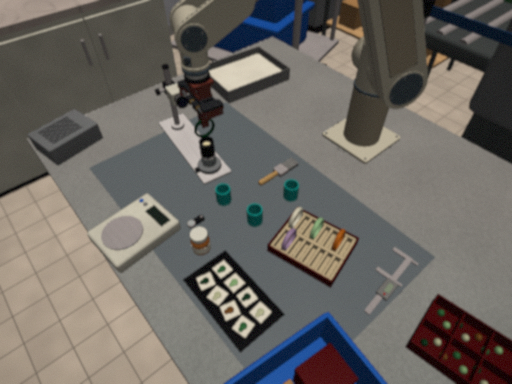

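The scene shows the bangle at (204,128) above the shaded light at (207,148); tray and bystanders are where they were. Handing in.

```bash
python3 -c "
from workcell import ctrl
print(ctrl.close_job())"
```

```text
the job is handed in; nothing more can be done
None
```

I slipped the black shade over the light's head down to its shoulder and released it. I then lifted the dark green bangle from the tray and was holding it above the light when I handed in, at about 26.5 s.

**Last checks**
- **Pose:** the tool was still and upright (tilt 0.03°), with a grip width of 12.6 mm and wrist force of about 1 N. The tool sat at (549.5, -238.7, 206.1), which puts the bangle's centre at z ≈ 188.
- **Squareness:** the bangle's axis is at 7.4° from world y, matching the stand's edges as measured by the top and wrist cameras (7.3–7.5°).
- **Height:** the scene camera put bangle and lens level, at 183.0 and 183.8 mm; both readings are about 4–5 mm low in absolute terms.
- **Shade:** the scene camera put its centre at z ≈ 100 mm, against 102 mm expected when fully seated.
- **Surroundings:** the other bangles, the turquoise sleeves and the things lying about looked undisturbed. I felt no contact while moving the bangle.

**Where the checks disagreed:** the cameras differed by about 1–2 mm on the bangle's sideways position over the light. In the last scene-camera check the difference along the viewing direction was about 5 mm, roughly that network's accuracy. I placed it near the average.

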